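Restock a carton under the display rack's top shelf

TASK

Restock the display rack: pick up the carton that stands on the bench, take it broad side first through the doorway in the rack's front fence and under the clear top shelf until all of it is behind the fence, then shove it sideways along behind the fence into the empty bay until it stands upright and square, snug against the end panel, and let it go. Push gently enough not to crush the carton against the rack, and leave the carton already in the rack, the flower pot, the bottle and the watering can where they are.

Things in the scene. Friction and masses are not known exactly. Their poses are not given: they have to be found in the camera images.
- carton: The carton to restock: closed brown cardboard box, 60 deep (its x) x 80 broad (its y) x 100 high, 0.2 to 0.42 kg, upright on the bench left or right of the rack, turned up to 0.6 rad. Looks just like the one in the rack. Origin: centre of its underside. Either broad side may go first. Slides on the rack with 1 to 3 N of friction, up to 13 N while rubbing on fence or rail.
- rack: White display rack fixed to the bench, front open towards the robot. Origin: at bench level under the middle of the fence's inner face; x points into the rack, y left, z up. Deck top 12 above the bench, x -110 to 72, y -171 to 171; in front of the fence it is an open apron. End panels: inner faces at y +165 and -165, x -10 to 72, up to the top shelf.
- doorway (a point): Middle of the doorway in the fence, at deck level (12 above the bench), on the fence's inner face; axes as the rack's. Fence: low steel strip, 4 thick (x -4 to 0), 20 high above the deck, in two wings at |y| 48 to 165; doorway 96 wide. Behind it the lane runs clear across the rack, no walls between doorway and bays; a bay is an end of the lane.
- shelf_edge (a point): Middle of the lower front edge of the rack's top shelf, a clear plastic sheet 5 thick that covers everything behind this edge, 10 in front of the fence's inner face. Underside 115 above the deck (127 above the bench): no hand can come down from above behind it, and a carton cannot be lifted over the fence.
- back_rail (a point): Middle of the foot of the back rail's front face, at deck level, 66 behind the fence's inner face (so the 60 deep carton has 6 of play in the lane). The rail is 6 thick and 25 high above the deck, rigid.
- stock: Carton already in the rack, same size and looks as the carton to restock, standing square behind the fence against one end panel (left or right), its broad sides facing front and back. Origin: centre of its underside.
- liner: Thin flat grey sheet (56 x 76, 1 thick, no obstacle) on the deck, marking the empty bay, at the opposite end of the lane from stock. Origin: the very spot where the origin of the carton belongs when it is home, i.e. 40 from the empty bay's end panel face and midway between fence and back rail (rack x 33, y +125 or -125, z 12). Axes as the rack's.
- pot: Terracotta flower pot, 100 across, 95 high, on the bench on the other side of the rack from the carton. Bystander. Origin: centre of its underside.
- bottle: White plastic bottle with a blue cap, 80 across, 200 high, far right of the bench. Bystander. Origin: centre of its underside.
- watering_can: Green plastic watering can, body 120 across, 170 high, about 270 long with spout (its +x) and handle (its -x), far left of the bench. Bystander. Origin: centre of its underside.
Things that resemble listed ones, but are neither listed nor needed, are in the scene too. What is shaped like the carton but red is not meant.

How it is judged:
By the outcome, as a careful person would: the job done as asked, in the order asked, and still so for the second after the job is handed in, with the robot touching nothing.
It also fails if it takes over 64 s, if anything falls off the work surface, if the arm or the gripper's body presses on something with over 40 N, if the wrist force passes 120 N, or if a joint passes its speed limit or range.

ROBOT

A 7-joint arm with a two-finger parallel gripper is mounted at the origin on the work surface. World frame = base frame: x ahead of the robot, y to its left, z up, the work surface at z = 0. Lengths are in m, angles in rad, forces in N, time in s.
With the tool pointing down it reaches from about 0.4 to 0.85 m from the base axis. Payload 4.5 kg.
Tool frame: the origin (TCP) lies midway between the tips of the shut fingers; the grasp point (between the pads) lies 19 mm behind it; z points along the fingers, y is the line along which they close (so a half turn about z gives the same grasp; the last joint's range is limited). The gripper opens to 88 mm and grips with 3 to 60 N. Pads are 18 mm wide; open, the fingers measure 123 mm over their backs; the gripper's body (75 mm by 187 mm) begins 45 mm behind the grasp point.
Start: joints at [1.349, 0.689, -0.195, 1.565, 0.157, 0.902, -0.215], TCP at [0.158, -0.605, 0.239] pointing down, gripper open.
Joint ranges: [-3.01, 3.01], [-0.46, 2.08], [-1.47, 1.51], [0.13, 2.56], [-1, 4.14], [0.04, 2.09], [-2.66, 2.66]. Speed limits (rad/s): [2.57, 2.57, 3.14, 3.14, 3.14, 3.14, 3.14].

INTERFACE

Orientations are given as a unit quaternion [x, y, z, w].
In Python, from plant import r gives the robot as it stands.
- The arm moves only by the tool carry_out, never from a script. Its argument "plan" is a list of rows, each an object with "rot": the turn, a rotation vector about the tool's x, y, z in rad, a list of three; "xyz": the shift along the tool's x, y, z in m, a list of three; "grip": the closure in counts, from 0 (fully open) to 255 (shut). In form: [{"rot": [wx, wy, wz], "xyz": [dx, dy, dz], "grip": grip}, ...]. A call has 1 to 8 rows; each row is the pose to reach, as a shift and turn from the pose commanded when the call began, along the tool's axes at that moment; what a row does not reach only later rows make up. A row lasts 1/12 s, in which the tool goes at most 41.7 mm and 7.16 degrees, less where a joint would pass 70% of its speed; a pose out of reach is approached as far as the arm can. A call with a gripper value outside its range is refused whole. The fingers move at their own pace and stop on an object; "squeeze" is the grip in N (left out, the last holds). Time passes only in rows, so rows that repeat a pose let the fingers close. It gives the time, the measured TCP pose, the force, the opening and the grip force at its end, in the units of the state.
- r.get_state(): the state, without advancing time (a new reading comes with each control period).
- r.snapshot(name): name is "side" or "top" or "wrist"; returns the picture (480x640x3 uint8, red, green, blue); there is no depth.
- r.camera_params(name): a dict with "fx", "fy", "cx", "cy" (pixels), "position" and "attitude" of the camera in the world; the wrist camera has in their place "hand_eye" (4x4, takes a point from camera to tool coordinates, whose origin is the TCP and whose axes are the flange's). Camera axes: x right, y down, z forward; pixel columns grow to the right and rows downward; lengths in m; the calibration is good to about 2 mm. A picture is of the moment at which its call begins: read the wrist's pose just before it. camera_params takes no time and is no camera call.
- r.finish_job(): hands the job in; it is judged then, once.
The state is a dict: "clock": time; "q": joint angles; "qd": joint speeds; "joint_torque": joint torques, N m; "tool_pos": TCP position; "eef_rot": TCP orientation; "contact_force": force on the tool from outside, world axes, zero at the start; "moment": the same for the moment, N m; "opening": opening from 0.0 (shut) to 1.0 (fully open); "finger_force": force on a finger pad.
Only numpy, scipy, OpenCV 4.12 (cv2) and the standard library are available. Lean on these libraries where they do the work, as an engineer would, in place of code of your own. Each camera call takes 0.05 s, during which the arm holds its last target. There are 200 camera calls.

## Working session

There is one attempt and no reset: what is moved stays moved. The work goes in short steps, Python scripts to look and compute and a tool call to move; the robot and the scene stay as the last step left them, time stands still between calls to the robot, and variables do not carry over. Pictures are saved under pics/ and viewed, at most 10 in all, crops included, and the job is handed in when it is done.

Besides the shell and the picture viewer there is one more tool, called after "Request:" as a command line: name --argument value ..., lists and objects as JSON in quotes. carry_out: Moves the arm, as the interface text tells. Its arguments: {"type":"object","properties":{"plan":{"type":"array"},"squeeze":{"type":"number"}},"required":["plan"]}

```bash
mkdir -p pics; ls; python3 - <<'E'
from plant import r
import cv2,numpy as np
a=[r.snapshot(n) for n in("side","top")]
for n,i in zip(("side","top"),a):
    cv2.imwrite(f"pics/{n}0.png",i[:,:,::-1]); print(n,r.camera_params(n))
print(r.camera_params("wrist"));print(r.get_state())
E
```

```text
pics
side {'fx': 590.7065555481166, 'fy': 590.7065555481166, 'cx': 315.5106730175548, 'cy': 230.33585814215309, 'position': array([1.25906903, 0.52772257, 1.19215126]), 'attitude': array([ 0.42868678,  0.83598195, -0.30618191, -0.15366996])}
top {'fx': 514.7572959790639, 'fy': 514.7572959790639, 'cx': 315.39705977723116, 'cy': 242.18239330149584, 'position': array([ 0.45855224, -0.02542742,  1.22790717]), 'attitude': array([-0.70048839,  0.71302936, -0.01933586,  0.02304936])}
{'fx': 338.33028779817045, 'fy': 338.33028779817045, 'cx': 321.0094060330696, 'cy': 241.27484684170278, 'hand_eye': array([[-1.78431748e-04, -9.57193558e-01, -2.89448546e-01,
         7.46383408e-02],
       [ 9.99999661e-01,  6.18458540e-05, -8.20975418e-04,
        -1.31428524e-03],
       [ 8.03733574e-04, -2.89448594e-01,  9.57193223e-01,
        -1.45188814e-01],
       [ 0.00000000e+00,  0.00000000e+00,  0.00000000e+00,
         1.00000000e+00]])}
{'clock': 0.1, 'q': array([ 1.34880728,  0.68989111, -0.19452639,  1.56620062,  0.15734443,
        0.90250996, -0.21510651]), 'qd': array([-8.22566355e-04,  1.67511186e-04, -9.65462602e-05, -3.72435058e-03,
        5.46556524e-04, -3.31146711e-05,  7.39974655e-04]), 'joint_torque': array([-3.51135932e-03, -5.28499782e+01, -1.27171140e+00, -1.53838009e+01,
       -5.26316219e-02,  1.94940585e-03,  4.03895729e-05]), 'tool_pos': array([ 0.15794235, -0.60414726,  0.23800653]), 'eef_rot': array([ 9.91826103e-01,  1.27594395e-01, -1.76364382e-04, -7.87206154e-04]), 'contact_force': array([ 0.9955575 , -0.72632991, -0.42254692]), 'moment': array([ 0.01405786,  0.04000399, -0.0332054 ]), 'finger_force': 0.0, 'opening': 1.0008019545208793}
```

View pics/top0.png

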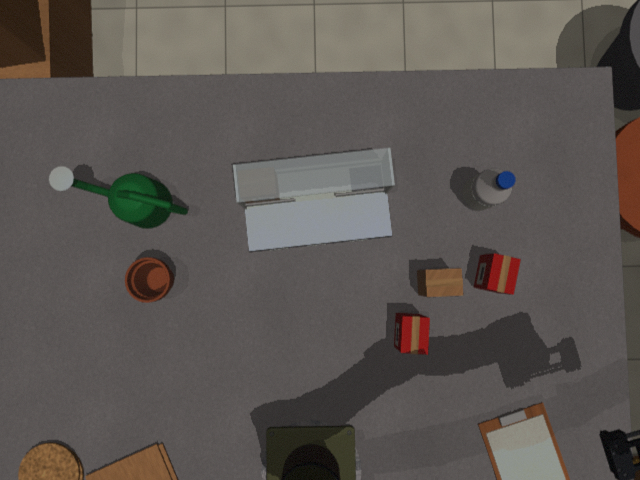

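View pics/side0.png

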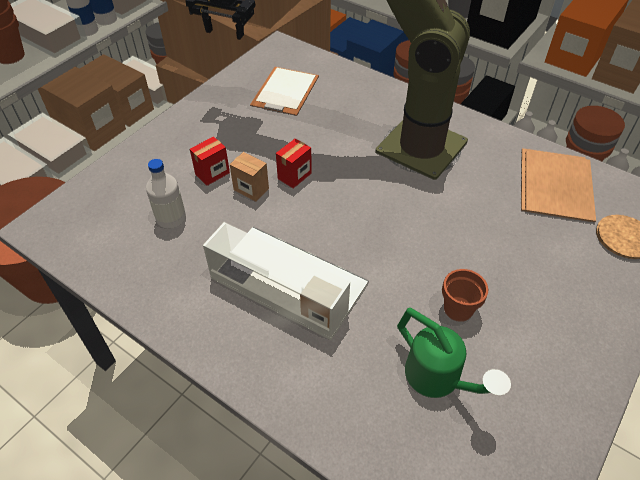

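The top view shows the carton at about (441,282), between two red boxes at (412,333) and (497,273). The rack apron is the bright quad with corners near (250,251) and (392,237). The stock is in the left bay, about (257,182), and the empty bay is on the right. The pot is at (150,280). In the side view the carton is at (250,176) and the stock at (317,303).

```bash
cat > h.py <<'E'
from plant import r
import cv2,numpy as np
from scipy.spatial.transform import Rotation as R
def ray(n,uv,z,st=None):
    """pixels -> world points on plane z"""
    c=r.camera_params(n)
    uv=np.atleast_2d(np.array(uv,float))
    d=np.c_[(uv[:,0]-c['cx'])/c['fx'],(uv[:,1]-c['cy'])/c['fy'],np.ones(len(uv))]
    if n=='wrist':
        H=c['hand_eye'];Q=R.from_quat(st['eef_rot']).as_matrix()
        d=d@(Q@H[:3,:3]).T; o=Q@H[:3,3]+st['tool_pos']
    else:
        d=R.from_quat(c['attitude']).apply(d); o=c['position']
    return o+d*((z-o[2])/d[:,2])[:,None]
E
python3 - <<'E'
from h import *
i=cv2.imread('pics/top0.png')
g=cv2.cvtColor(i,cv2.COLOR_BGR2GRAY)
m=((g>150)).astype(np.uint8); m[:130]=0;m[260:]=0;m[:,:225]=0;m[:,400:]=0
c=max(cv2.findContours(m,0,1)[0],key=cv2.contourArea)
ap=cv2.approxPolyDP(c,4,True)[:,0]; print(ap.tolist())
print(ray('top',ap,.012).round(3).tolist())
hsv=cv2.cvtColor(i,cv2.COLOR_BGR2HSV)
m=cv2.inRange(hsv,(5,70,60),(22,255,255)); m[:,:415]=0;m[:,468:]=0;m[:255]=0;m[305:]=0
c=max(cv2.findContours(m,0,1)[0],key=cv2.contourArea)
b=cv2.boxPoints(cv2.minAreaRect(c)); print(b.tolist(), ray('top',b,.1).round(3).tolist())
a=cv2.resize(i[250:355,385:525],None,fx=4,fy=4,interpolation=cv2.INTER_CUBIC)
b=cv2.resize(i[140:260,225:405],None,fx=3.1112,fy=3.1112,interpolation=cv2.INTER_CUBIC)[:, :560]
cv2.imwrite('pics/z.png',np.vstack([a[:220],b]))
E
```

```text
Traceback (most recent call last):
ValueError: max() iterable argument is empty
```

```bash
python3 - <<'E'
from h import *
i=cv2.imread('pics/top0.png')
hsv=cv2.cvtColor(i,cv2.COLOR_BGR2HSV)
print(i[220,320],i[230,200],i[282,441],i[270,441],i[282,430],i[282,455])
g=cv2.cvtColor(i,cv2.COLOR_BGR2GRAY)
m=((g>120)).astype(np.uint8); m[:130]=0;m[260:]=0;m[:,:225]=0;m[:,400:]=0
c=max(cv2.findContours(m,0,1)[0],key=cv2.contourArea)
ap=cv2.approxPolyDP(c,3,True)[:,0]; print(ap.tolist())
print(ray('top',ap,.012).round(3).tolist())
m=cv2.inRange(hsv,(5,70,60),(22,255,255)); m[:,:415]=0;m[:,468:]=0;m[:255]=0;m[305:]=0
c=max(cv2.findContours(m,0,1)[0],key=cv2.contourArea)
b=cv2.boxPoints(cv2.minAreaRect(c)); print(b.tolist(), ray('top',b,.1).round(3).tolist())
a=cv2.resize(i[250:305,385:525],None,fx=4,fy=4,interpolation=cv2.INTER_CUBIC)
b=cv2.resize(i[140:260,225:405],(560,373),interpolation=cv2.INTER_CUBIC)
cv2.imwrite('pics/z.png',np.vstack([a,b]))
E
```

```text
[152 147 142] [82 85 89] [ 62  97 131] [ 59  87 121] [ 63  95 129] [ 57  89 121]
[[390, 149], [374, 150], [378, 157], [275, 169], [356, 164], [277, 174], [279, 197], [296, 200], [247, 207], [249, 250], [390, 235], [386, 194], [333, 195], [334, 191], [377, 185], [351, 185], [348, 168], [380, 164], [381, 169], [381, 163], [375, 161], [382, 159], [386, 150], [394, 184]]
[[0.751, -0.202, 0.012], [0.75, -0.164, 0.012], [0.733, -0.173, 0.012], [0.708, 0.074, 0.012], [0.717, -0.12, 0.012], [0.696, 0.069, 0.012], [0.641, 0.065, 0.012], [0.633, 0.025, 0.012], [0.618, 0.141, 0.012], [0.516, 0.138, 0.012], [0.545, -0.196, 0.012], [0.643, -0.19, 0.012], [0.643, -0.064, 0.012], [0.653, -0.066, 0.012], [0.665, -0.169, 0.012], [0.666, -0.107, 0.012], [0.707, -0.101, 0.012], [0.716, -0.177, 0.012], [0.704, -0.179, 0.012], [0.718, -0.18, 0.012], [0.723, -0.165, 0.012], [0.728, -0.182, 0.012], [0.749, -0.192, 0.012], [0.667, -0.209, 0.012]]
[[425.0, 268.0], [462.0, 268.0], [462.0, 296.0], [425.0, 296.0]] [[0.465, -0.259, 0.1], [0.464, -0.339, 0.1], [0.403, -0.337, 0.1], [0.405, -0.257, 0.1]]
```

View pics/z.png

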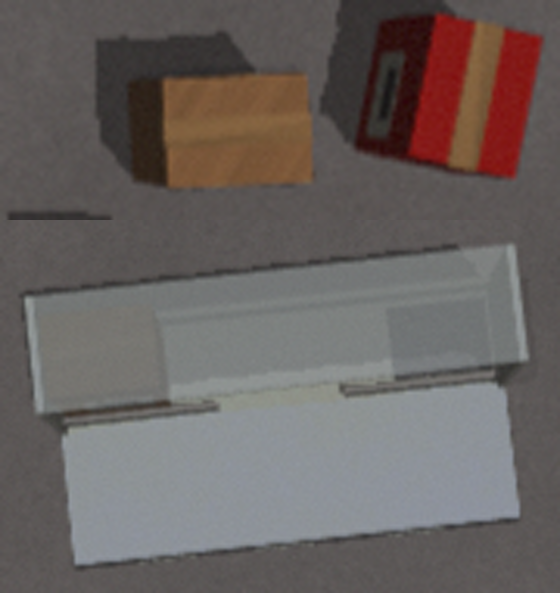

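```bash
cat >> h.py <<'E'
def go(pos,yaw,tilt=0.,yt=None):
    """print shift and turn to a TCP pose; yaw: heading of tool x (tool down), tilt: tips swing forward along heading"""
    s=r.get_state();q=R.from_quat(s['eef_rot'])
    t=R.from_euler('z',yaw)*R.from_euler('y',-tilt)*R.from_euler('x',np.pi)
    rv=(q.inv()*t).as_rotvec(); d=q.inv().apply(np.array(pos)-s['tool_pos'])
    print('t',s['clock'],'xyz',d.round(4).tolist(),'rot',rv.round(4).tolist(),'rows',max(np.linalg.norm(d)/.0417,np.linalg.norm(rv)/.125).round(1))
E
python3 - <<'E'
from h import *
p=ray('top',[(425.75,269.25),(461.5,268.5),(463.25,295.5),(426.75,296.75)],.1);print(p.round(4).tolist(),p.mean(0))
e=(p[0]+p[3]-p[1]-p[2]); print('carton yaw',np.arctan2(-e[0],e[1]))
f=ray('top',[(249.75,250.9),(391.8,235.1)],.012); e=f[0]-f[1]; y=np.arctan2(-e[0],e[1]);print('rack yaw',y,np.linalg.norm(e),f.mean(0)+.11*np.array([np.cos(y),np.sin(y),0]))
print(R.from_quat(r.get_state()['eef_rot']).as_matrix().round(3))
go([p.mean(0)[0]-.0,p.mean(0)[1],.238],0.03)
E
```

```text
[[0.4627, -0.2602, 0.1], [0.463, -0.3382, 0.1], [0.4042, -0.34, 0.1], [0.4029, -0.2606, 0.1]] [ 0.43320511 -0.29975708  0.1       ]
carton yaw 0.01013733479639964
rack yaw 0.09305317270075421 0.33816797627134054 [ 0.63894923 -0.02216865  0.012     ]
[[ 0.967  0.253 -0.001]
 [ 0.253 -0.967  0.002]
 [-0.    -0.002 -1.   ]]
t 0.1 xyz [0.3433, -0.2248, 0.0003] rot [-0.0016, 0.0003, 0.2259] rows 9.8
```

Request:
carry_out --plan '[{"xyz":[0.343,-0.225,0.0],"rot":[0,0,0.226],"grip":0},{"xyz":[0.343,-0.225,0.0],"rot":[0,0,0.226],"grip":0},{"xyz":[0.343,-0.225,0.0],"rot":[0,0,0.226],"grip":0},{"xyz":[0.343,-0.225,0.0],"rot":[0,0,0.226],"grip":0},{"xyz":[0.343,-0.225,0.0],"rot":[0,0,0.226],"grip":0},{"xyz":[0.343,-0.225,0.0],"rot":[0,0,0.226],"grip":0},{"xyz":[0.343,-0.225,0.0],"rot":[0,0,0.226],"grip":0},{"xyz":[0.343,-0.225,0.0],"rot":[0,0,0.226],"grip":0}]' --squeeze 15

```text
clock: 0.77
tool_pos: [0.3824, -0.3554, 0.2385]
eef_rot: [1.0, 0.015, -0.0, -0.0]
contact_force: [1.0, -0.3, 0.5]
opening: 1.005
finger_force: 0.0
```

```bash
python3 - <<'E'
from h import *
go([.4332,-.2998,.238],0.02)
E
```

```text
t 0.7667 xyz [0.0525, -0.0541, 0.0005] rot [-0.0003, 0.0004, 0.0096] rows 1.8
```

Request:
carry_out --plan '[{"xyz":[0.045,-0.048,0.0],"rot":[0,0,0.01],"grip":0},{"xyz":[0.045,-0.048,0.0],"rot":[0,0,0.01],"grip":0},{"xyz":[0.045,-0.048,0.0],"rot":[0,0,0.01],"grip":0},{"xyz":[0.045,-0.048,0.0],"rot":[0,0,0.01],"grip":0}]'

```text
clock: 1.1
tool_pos: [0.426, -0.3064, 0.2385]
eef_rot: [1.0, 0.012, -0.0, -0.0]
contact_force: [0.3, -0.1, 0.4]
opening: 1.003
finger_force: 0.0
```

```bash
python3 - <<'E'
from h import *
s=r.get_state(); i=r.snapshot('wrist')[:,:,::-1].copy(); cv2.imwrite('pics/w1.png',i); print(s['tool_pos'],s['q'].round(2))
hsv=cv2.cvtColor(i,cv2.COLOR_BGR2HSV)
m=cv2.inRange(hsv,(8,60,85),(22,255,255)); 
c=max(cv2.findContours(m,0,1)[0],key=cv2.contourArea)
b=cv2.boxPoints(cv2.minAreaRect(c)); print(b.round(1).tolist(), cv2.contourArea(c))
p=ray('wrist',b,.1,s); print(p.round(4).tolist(),p.mean(0))
E
```

```text
[ 0.42598332 -0.30641211  0.23846221] [ 0.59  0.56 -0.09  1.87  0.07  0.72 -1.08]
[[234.0, 171.0], [362.0, 171.0], [362.0, 269.0], [234.0, 269.0]] 7699.0
[[0.4732, -0.232, 0.1], [0.4757, -0.3375, 0.1], [0.3893, -0.3425, 0.1], [0.3865, -0.2276, 0.1]] [ 0.43117045 -0.284887    0.1       ]
```

View pics/w1.png

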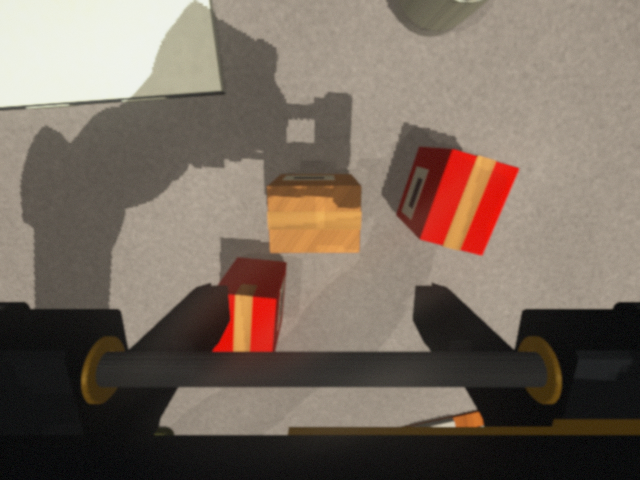

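The wrist view shows the carton's top face with corners at (268,185), (361,185), (361,252) and (270,252), nearly square to the tool. A red box stands in front on the left, at (255,300), and another at (460,200).

```bash
python3 - <<'E'
from h import *
s=r.get_state()
i=cv2.imread('pics/w1.png').astype(float)
# row profile edges (saturation-like r-b) of carton
d=i[:,:,2]-i[:,:,0]
for y in (222,235,247):
    g=np.diff(cv2.GaussianBlur(d[y-3:y+4].mean(0)[None],(5,1),0)[0]); print(y,250+np.argmax(g[250:300]),340+np.argmin(g[340:380]))
for x in (285,315,345):
    g=np.diff(cv2.GaussianBlur(d[:,x-3:x+4].mean(1)[None],(5,1),0)[0]); print(x,240+np.argmin(g[240:262]),170+np.argmax(g[170:200]))
p=ray('wrist',[(268,185),(361,185),(361,252),(270,252)],.1,s); print(p.round(4).tolist(),p.mean(0))
E
```

```text
222 267 360
235 268 359
247 269 359
285 252 196
315 252 195
345 252 173
[[0.461, -0.2617, 0.1], [0.4626, -0.3392, 0.1], [0.4037, -0.3424, 0.1], [0.4021, -0.262, 0.1]] [ 0.43235157 -0.30133572  0.1       ]
```

```bash
python3 - <<'E'
from h import *
go([.4328,-.3007,.055],0.02)
E
```

```text
t 1.15 xyz [0.0086, -0.0073, 0.1834] rot [0.0002, 0.0012, 0.0003] rows 4.4
```

Request:
carry_out --plan '[{"xyz":[0.008,-0.007,0.0],"rot":[0,0,0],"grip":0},{"xyz":[0.008,-0.007,0.04],"rot":[0,0,0],"grip":0},{"xyz":[0.008,-0.007,0.07],"rot":[0,0,0],"grip":0},{"xyz":[0.008,-0.007,0.09],"rot":[0,0,0],"grip":0},{"xyz":[0.008,-0.007,0.1],"rot":[0,0,0],"grip":0},{"xyz":[0.008,-0.007,0.1],"rot":[0,0,0],"grip":0}]'

```text
clock: 1.65
tool_pos: [0.4313, -0.3009, 0.1368]
eef_rot: [1.0, 0.009, -0.002, -0.001]
contact_force: [-0.1, -0.3, 0.4]
opening: 0.998
finger_force: 0.0
```

```bash
python3 - <<'E'
from h import *
go([.4328,-.3007,.055],0.02)
E
```

```text
t 1.65 xyz [0.0018, -0.0, 0.0818] rot [-0.0018, 0.0038, -0.002] rows 2.0
```

Request:
carry_out --plan '[{"xyz":[0.002,0,0.02],"rot":[0,0,0],"grip":0},{"xyz":[0.002,0,0.04],"rot":[0,0,0],"grip":0},{"xyz":[0.002,0,0.06],"rot":[0,0,0],"grip":0},{"xyz":[0.002,0,0.082],"rot":[0,0,0],"grip":0},{"xyz":[0.002,0,0.082],"rot":[0,0,0],"grip":0},{"xyz":[0.002,0,0.082],"rot":[0,0,0],"grip":255},{"xyz":[0.002,0,0.082],"rot":[0,0,0],"grip":255},{"xyz":[0.002,0,0.082],"rot":[0,0,0],"grip":255}]' --squeeze 20

```text
clock: 2.32
tool_pos: [0.4357, -0.3014, 0.0582]
eef_rot: [1.0, 0.01, 0.001, 0.001]
contact_force: [0.1, -0.0, -2.9]
opening: 0.904
finger_force: 20.0
```

```bash
python3 - <<'E'
from h import *
s=r.get_state();print(s['tool_pos'],s['opening'],s['finger_force'],s['contact_force'])
O=np.array([.639,-.022,0]);Y=.0931
c=O+R.from_euler('z',Y).apply([-.07,0,0]); print(c)
go([*c[:2],.105],Y)
E
```

```text
[ 0.43567255 -0.3014106   0.05816289] 0.9044741842037264 19.96996137451788 [ 0.07800868 -0.04200748 -2.86747239]
[ 0.56930315 -0.02850759  0.        ]
t 2.3167 xyz [0.139, -0.2702, -0.0469] rot [0.0014, -0.0019, -0.0737] rows 7.4
```

Request:
carry_out --plan '[{"xyz":[0,0,-0.03],"rot":[0,0,0],"grip":255},{"xyz":[0,0,-0.055],"rot":[0,0,0],"grip":255},{"xyz":[0.02,-0.035,-0.055],"rot":[0,0,-0.02],"grip":255},{"xyz":[0.035,-0.07,-0.055],"rot":[0,0,-0.03],"grip":255},{"xyz":[0.05,-0.105,-0.055],"rot":[0,0,-0.045],"grip":255},{"xyz":[0.07,-0.14,-0.055],"rot":[0,0,-0.06],"grip":255},{"xyz":[0.09,-0.175,-0.055],"rot":[0,0,-0.074],"grip":255},{"xyz":[0.105,-0.205,-0.055],"rot":[0,0,-0.074],"grip":255}]'

```text
clock: 2.98
tool_pos: [0.538, -0.0906, 0.113]
eef_rot: [0.999, 0.048, 0.002, -0.0]
contact_force: [0.6, 0.6, -3.2]
opening: 0.906
finger_force: 20.0
```

```bash
python3 - <<'E'
from h import *
go([.5693,-.0285,.105],.0931)
E
```

```text
t 2.9833 xyz [0.0371, -0.0588, 0.0082] rot [-0.0007, -0.0034, 0.0031] rows 1.7
```

Request:
carry_out --plan '[{"xyz":[0.018,-0.03,0.0],"rot":[0,0,0],"grip":255},{"xyz":[0.034,-0.055,0.0],"rot":[0,0,0],"grip":255},{"xyz":[0.037,-0.059,0.0],"rot":[0,0,0.003],"grip":255},{"xyz":[0.037,-0.059,0.02],"rot":[0,0,0.003],"grip":255},{"xyz":[0.037,-0.059,0.03],"rot":[0,0,0.003],"grip":255},{"xyz":[0.037,-0.059,0.035],"rot":[0,0,0.003],"grip":255},{"xyz":[0.037,-0.059,0.035],"rot":[0,0,0.003],"grip":255}]'

```text
clock: 3.57
tool_pos: [0.5659, -0.0325, 0.0759]
eef_rot: [0.999, 0.045, -0.001, 0.0]
contact_force: [-0.0, 0.8, -2.5]
opening: 0.908
finger_force: 20.0
```

```bash
python3 - <<'E'
from h import *
s=r.get_state();print(s['contact_force'],s['tool_pos'],s['q'].round(2))
go([.5693,-.0285,.0705],.0931)
E
```

```text
[-0.0193722   0.84705944 -2.45929317] [ 0.56585042 -0.03245554  0.07592727] [-0.03  0.85  0.01  1.87 -0.01  0.42 -1.5 ]
t 3.5667 xyz [0.0038, -0.0036, 0.0054] rot [0.0003, 0.0028, -0.0035] rows 0.2
```

Request:
carry_out --plan '[{"xyz":[0.004,-0.004,0.0],"rot":[0,0,-0.003],"grip":255},{"xyz":[0.004,-0.004,0.006],"rot":[0,0,-0.003],"grip":255},{"xyz":[0.004,-0.004,0.006],"rot":[0,0,-0.003],"grip":255},{"xyz":[0.004,-0.004,0.006],"rot":[0,0,-0.003],"grip":0},{"xyz":[0.004,-0.004,0.006],"rot":[0,0,-0.003],"grip":0},{"xyz":[0.004,-0.004,-0.02],"rot":[0,0,-0.003],"grip":0},{"xyz":[0.004,-0.004,-0.055],"rot":[0,0,-0.003],"grip":0},{"xyz":[0.004,-0.004,-0.095],"rot":[0,0,-0.003],"grip":0}]'

```text
clock: 4.23
tool_pos: [0.5697, -0.0273, 0.1721]
eef_rot: [0.999, 0.047, -0.002, 0.0]
contact_force: [1.1, -0.1, 0.8]
opening: 0.996
finger_force: 0.0
```

```bash
python3 - <<'E'
from h import *
go([.45,-.04,.2],.0931,0.8)
E
```

```text
t 4.2333 xyz [-0.1204, 0.0014, -0.0276] rot [-0.0003, 0.803, 0.0005] rows 6.4
```

Request:
carry_out --plan '[{"xyz":[-0.02,0,-0.03],"rot":[0,0,0],"grip":0},{"xyz":[-0.05,0,-0.03],"rot":[0,0.1,0],"grip":0},{"xyz":[-0.08,0,-0.03],"rot":[0,0.2,0],"grip":0},{"xyz":[-0.11,0,-0.03],"rot":[0,0.3,0],"grip":0},{"xyz":[-0.12,0,-0.03],"rot":[0,0.4,0],"grip":0},{"xyz":[-0.12,0,-0.03],"rot":[0,0.5,0],"grip":0},{"xyz":[-0.12,0,-0.03],"rot":[0,0.6,0],"grip":0},{"xyz":[-0.12,0,-0.03],"rot":[0,0.6,0],"grip":0}]'

```text
clock: 4.9
tool_pos: [0.4694, -0.0489, 0.2247]
eef_rot: [0.986, 0.044, 0.162, 0.002]
contact_force: [0.4, 0.4, 0.3]
opening: 0.998
finger_force: 0.0
```

```bash
python3 - <<'E'
from h import *
s=r.get_state();print(s['q'].round(2),s['tool_pos'])
go([.45,-.04,.2],.0931,0.8)
E
```

```text
[ 0.11  0.44 -0.13  2.33  0.77  0.07 -2.25] [ 0.46944686 -0.04885297  0.22466223]
t 4.9 xyz [-0.0254, -0.0109, 0.0173] rot [0.0193, 0.4759, 0.0036] rows 3.8
```

Request:
carry_out --plan '[{"xyz":[0,0,0],"rot":[0,-0.12,0],"grip":0},{"xyz":[0,0,0],"rot":[0,-0.24,0],"grip":0},{"xyz":[0,0,0],"rot":[0,-0.33,0],"grip":0},{"xyz":[0,0,0],"rot":[0,-0.33,0],"grip":0},{"xyz":[0,0,0],"rot":[0,-0.33,0],"grip":0}]'

```text
clock: 5.32
tool_pos: [0.4733, -0.0483, 0.2247]
eef_rot: [0.999, 0.042, -0.002, 0.008]
contact_force: [1.7, -0.5, -0.7]
opening: 1.003
finger_force: 0.0
```

Request:
carry_out --plan '[{"xyz":[0,0,0],"rot":[0,0,0.12],"grip":0},{"xyz":[0,0,0],"rot":[0,0,0.24],"grip":0},{"xyz":[0,0,0],"rot":[0,0,0.36],"grip":0},{"xyz":[0,0,0],"rot":[0,0,0.48],"grip":0},{"xyz":[0,0,0],"rot":[0,0,0.6],"grip":0},{"xyz":[0,0,0],"rot":[0,0,0.72],"grip":0},{"xyz":[0,0,0],"rot":[0,0,0.84],"grip":0},{"xyz":[0,0,0],"rot":[0,0,0.96],"grip":0}]'

```text
clock: 5.98
tool_pos: [0.4687, -0.0494, 0.224]
eef_rot: [0.905, -0.426, 0.002, 0.01]
contact_force: [-0.2, 0.6, -1.0]
opening: 1.001
finger_force: 0.0
```

```bash
python3 - <<'E'
from h import *
s=r.get_state();print(s['q'].round(2),s['tool_pos'])
go([.47,-.05,.225],.0931+np.pi,0)
E
```

```text
[ 0.11  0.52 -0.17  2.03  0.18  0.61 -2.64] [ 0.4686658  -0.04944273  0.22400596]
t 5.9833 xyz [0.0013, -0.0007, -0.001] rot [-0.0046, -0.0237, 2.1677] rows 17.3
```

Request:
carry_out --plan '[{"xyz":[0,0,0],"rot":[0,0,-1.0],"grip":0},{"xyz":[0,0,0],"rot":[0,0,-1.0],"grip":0},{"xyz":[0,0,0],"rot":[0,0,-1.0],"grip":0},{"xyz":[0,0,0],"rot":[0,0,-1.0],"grip":0},{"xyz":[0,0,0],"rot":[0,0,-1.0],"grip":0},{"xyz":[0,0,0],"rot":[0,0,-1.0],"grip":0},{"xyz":[0,0,0],"rot":[0,0,-1.0],"grip":0},{"xyz":[0,0,0],"rot":[0,0,-1.0],"grip":0}]'

```text
clock: 6.65
tool_pos: [0.4688, -0.0491, 0.224]
eef_rot: [0.998, 0.066, -0.003, 0.01]
contact_force: [-0.1, 1.2, 0.3]
opening: 1.0
finger_force: 0.0
```

Request:
carry_out --plan '[{"xyz":[0,0,0],"rot":[0,0,-1.0],"grip":0},{"xyz":[0,0,0],"rot":[0,0,-1.0],"grip":0},{"xyz":[0,0,0],"rot":[0,0,-1.0],"grip":0},{"xyz":[0,0,0],"rot":[0,0,-1.0],"grip":0},{"xyz":[0,0,0],"rot":[0,0,-1.0],"grip":0},{"xyz":[0,0,0],"rot":[0,0,-1.0],"grip":0},{"xyz":[0,0,0],"rot":[0,0,-1.0],"grip":0},{"xyz":[0,0,0],"rot":[0,0,-1.0],"grip":0}]'

```text
clock: 7.32
tool_pos: [0.4688, -0.049, 0.2238]
eef_rot: [0.844, 0.536, -0.007, 0.007]
contact_force: [1.0, -0.2, -0.3]
opening: 1.003
finger_force: 0.0
```

Request:
carry_out --plan '[{"xyz":[0,0,0],"rot":[0,0,-1.0],"grip":0},{"xyz":[0,0,0],"rot":[0,0,-1.0],"grip":0},{"xyz":[0,0,0],"rot":[0,0,-1.0],"grip":0},{"xyz":[0,0,0],"rot":[0,0,-1.0],"grip":0},{"xyz":[0,0,0],"rot":[0,0,-1.0],"grip":0},{"xyz":[0,0,0],"rot":[0,0,-1.0],"grip":0},{"xyz":[0,0,0],"rot":[0,0,-1.0],"grip":0},{"xyz":[0,0,0],"rot":[0,0,-1.0],"grip":0}]'

```text
clock: 7.98
tool_pos: [0.4688, -0.049, 0.2236]
eef_rot: [0.483, 0.875, -0.01, 0.003]
contact_force: [-0.4, -0.9, 0.3]
opening: 0.999
finger_force: 0.0
```

```bash
python3 - <<'E'
from h import *
s=r.get_state();print(s['q'].round(2),s['tool_pos'])
go([.47,-.05,.225],.0931+np.pi,0)
t=r.snapshot('top')[:,:,::-1];cv2.imwrite('pics/t2.png',t)
E
```

```text
[ 0.62  0.7  -1.04  2.01  0.8   0.92 -0.3 ] [ 0.46875426 -0.04895375  0.22356266]
t 7.9833 xyz [-0.0016, 0.0005, -0.0014] rot [-0.0213, 0.005, -1.1017] rows 8.8
```

Request:
carry_out --plan '[{"xyz":[0,0,0],"rot":[0,0,-1.1],"grip":0},{"xyz":[0,0,0],"rot":[0,0,-1.1],"grip":0},{"xyz":[0,0,0],"rot":[0,0,-1.1],"grip":0},{"xyz":[0,0,0],"rot":[0,0,-1.1],"grip":0},{"xyz":[0,0,0],"rot":[0,0,-1.1],"grip":0},{"xyz":[0,0,0],"rot":[0,0,-1.1],"grip":0},{"xyz":[0,0,0],"rot":[0,0,-1.1],"grip":0},{"xyz":[0,0,0],"rot":[0,0,-1.1],"grip":0}]'

```text
clock: 8.7
tool_pos: [0.4689, -0.0487, 0.2234]
eef_rot: [0.006, 1.0, -0.01, -0.003]
contact_force: [0.1, 0.6, -0.2]
opening: 1.002
finger_force: 0.0
```

```bash
python3 - <<'E'
from h import *
s=r.get_state();print(s['q'].round(2),s['tool_pos'])
go([.43,-.045,.2],.0931+np.pi,-0.9)
E
```

```text
[ 0.71  0.82 -1.28  2.    0.93  1.1   0.55] [ 0.46892684 -0.04869457  0.22338498]
t 8.7 xyz [0.0388, 0.0037, 0.0235] rot [-0.0653, -0.9052, -0.0883] rows 7.3
```

```bash
python3 -c "
import cv2
i=cv2.imread('pics/t2.png');cv2.imwrite('pics/t2z.png',cv2.resize(i[140:300,225:405],(720,600),interpolation=cv2.INTER_CUBIC)[:, :])"
```

```text
(no output)
```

View pics/t2z.png

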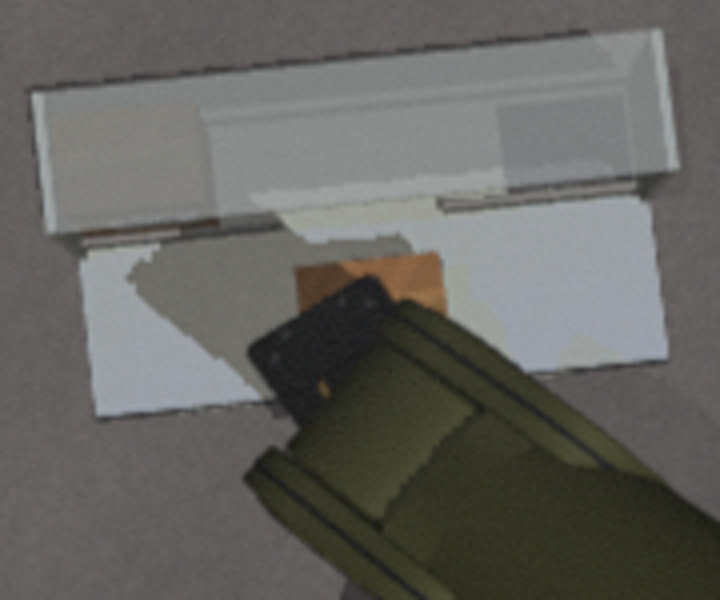

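The zoomed top view shows the carton upright on the apron, its back top edge running from about (296,267) to (443,252), in front of the doorway. The arm's elbow is swung out to the right.

Request:
carry_out --plan '[{"xyz":[0.02,0,0],"rot":[0,-0.1,0],"grip":0},{"xyz":[0.03,0,0],"rot":[0,-0.2,0],"grip":0},{"xyz":[0.04,0,0.0],"rot":[0,-0.3,0],"grip":0},{"xyz":[0.04,0.0,0.0],"rot":[-0.02,-0.4,-0.04],"grip":0},{"xyz":[0.04,0.0,0.0],"rot":[-0.03,-0.5,-0.05],"grip":0},{"xyz":[0.04,0.0,0.0],"rot":[-0.04,-0.6,-0.06],"grip":0},{"xyz":[0.04,0.0,0.0],"rot":[-0.05,-0.7,-0.07],"grip":0},{"xyz":[0.04,0.0,0.0],"rot":[-0.06,-0.8,-0.08],"grip":0}]'

```text
clock: 9.37
tool_pos: [0.4828, -0.0649, 0.2539]
eef_rot: [-0.038, 0.937, 0.027, 0.346]
contact_force: [1.0, 0.5, -0.5]
opening: 1.002
finger_force: 0.0
```

```bash
python3 - <<'E'
from h import *
s=r.get_state();print(s['q'].round(2),s['tool_pos'])
go([.43,-.045,.2],.0931+np.pi,-1.05)
E
```

```text
[ 0.94  0.82 -1.47  2.56  2.06  0.94 -0.35] [ 0.48275341 -0.06487541  0.25393116]
t 9.3667 xyz [0.074, 0.0232, 0.0083] rot [0.013, -0.3411, -0.0206] rows 2.7
```

```bash
python3 - <<'E'
from h import *
go([.49,-.036,.15],.0931+np.pi,-1.05)
E
```

```text
t 9.3667 xyz [0.0606, 0.0256, 0.0858] rot [0.013, -0.3411, -0.0206] rows 2.7
```

Request:
carry_out --plan '[{"xyz":[0.02,0.01,0.03],"rot":[0,-0.1,0],"grip":0},{"xyz":[0.04,0.018,0.06],"rot":[0.005,-0.2,-0.01],"grip":0},{"xyz":[0.06,0.026,0.086],"rot":[0.01,-0.3,-0.02],"grip":0},{"xyz":[0.06,0.026,0.086],"rot":[0.013,-0.34,-0.02],"grip":0},{"xyz":[0.06,0.026,0.086],"rot":[0.013,-0.34,-0.02],"grip":0},{"xyz":[0.06,0.026,0.086],"rot":[0.013,-0.34,-0.02],"grip":0}]'

```text
clock: 9.87
tool_pos: [0.5854, -0.0665, 0.1472]
eef_rot: [-0.044, 0.87, 0.032, 0.489]
contact_force: [0.1, 0.1, -0.2]
opening: 1.002
finger_force: 0.0
```

```bash
python3 - <<'E'
from h import *
s=r.get_state();print(s['q'].round(2),s['tool_pos'])
go([.511,-.034,.09],.0931+np.pi,-1.05)
E
```

```text
[ 0.85  1.51 -1.47  2.56  2.65  1.54 -0.12] [ 0.58540035 -0.06651885  0.14715116]
t 9.8667 xyz [0.0859, 0.0396, -0.0303] rot [0.0181, -0.0251, -0.0037] rows 2.4
```

```bash
python3 - <<'E'
from h import *
go([.584,-.027,.165],.0931+np.pi,-.8)
E
```

```text
t 9.8667 xyz [-0.0163, 0.0397, -0.0066] rot [0.0184, 0.2249, -0.0014] rows 1.8
```

Request:
carry_out --plan '[{"xyz":[-0.016,0.02,-0.007],"rot":[0.01,0.12,0],"grip":0},{"xyz":[-0.016,0.04,-0.007],"rot":[0.018,0.225,0],"grip":0},{"xyz":[-0.016,0.04,-0.007],"rot":[0.018,0.225,0],"grip":0},{"xyz":[-0.016,0.04,-0.007],"rot":[0.018,0.225,0],"grip":0},{"xyz":[-0.016,0.04,-0.007],"rot":[0.018,0.225,0],"grip":0}]'

```text
clock: 10.28
tool_pos: [0.5849, -0.029, 0.1711]
eef_rot: [-0.044, 0.918, 0.014, 0.394]
contact_force: [-0.3, -0.8, -0.1]
opening: 1.001
finger_force: 0.0
```

```bash
python3 - <<'E'
from h import *
s=r.get_state();print(s['q'].round(2),s['tool_pos'])
go([.584,-.027,.165],.0931+np.pi,-.8)
go([.584,-.027,.11],.0931+np.pi,-.8)
E
```

```text
[ 0.72  1.24 -1.46  2.46  2.27  1.38 -0.26] [ 0.58489406 -0.02904943  0.1711257 ]
t 10.2833 xyz [0.0049, 0.0022, 0.0037] rot [-0.0066, 0.0094, 0.006] rows 0.2
t 10.2833 xyz [0.0447, 0.0027, 0.0416] rot [-0.0066, 0.0094, 0.006] rows 1.5
```

Request:
carry_out --plan '[{"xyz":[0.005,0.003,0.004],"rot":[-0.006,0.009,0.006],"grip":0},{"xyz":[0.02,0.003,0.018],"rot":[-0.006,0.009,0.006],"grip":0},{"xyz":[0.034,0.003,0.031],"rot":[-0.006,0.009,0.006],"grip":0},{"xyz":[0.034,0.003,0.031],"rot":[-0.006,0.009,0.006],"grip":0},{"xyz":[0.034,0.003,0.031],"rot":[-0.006,0.009,0.006],"grip":0}]'

```text
clock: 10.7
tool_pos: [0.5829, -0.027, 0.1232]
eef_rot: [-0.041, 0.921, 0.019, 0.387]
contact_force: [0.7, 0.4, 1.2]
opening: 1.0
finger_force: 0.0
```

```bash
python3 - <<'E'
from h import *
s=r.get_state();print(s['q'].round(2),s['tool_pos'])
go([.584,-.0263,.078],.0931+np.pi,-.8)
i=r.snapshot('side')[:,:,::-1]; cv2.imwrite('pics/s3.png',cv2.resize(i[190:340,190:390],(800,600),interpolation=cv2.INTER_CUBIC))
E
```

```text
[ 0.7   1.35 -1.4   2.47  2.36  1.44 -0.27] [ 0.58286305 -0.0270142   0.12316056]
t 10.7 xyz [0.0314, 0.0005, 0.0324] rot [-0.0002, -0.0039, -0.004] rows 1.1
```

View pics/s3.png

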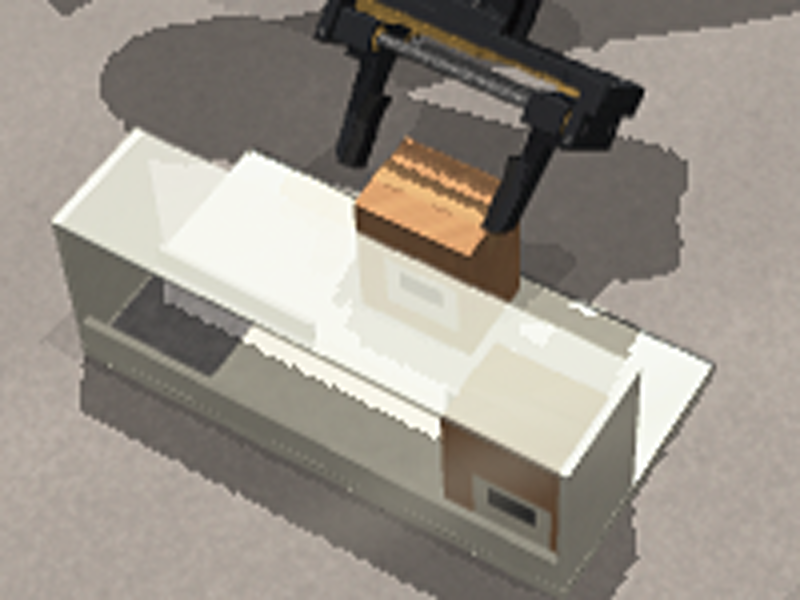

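The side view shows the two fingers, tips near (350,160) and (500,225), straddling the carton's top around (435,195). They are clear on both sides, so I'll go down and grip.

Request:
carry_out --plan '[{"xyz":[0.008,0.0005,0.008],"rot":[0,0,0],"grip":0},{"xyz":[0.016,0.0005,0.016],"rot":[0,0,0],"grip":0},{"xyz":[0.024,0.0005,0.024],"rot":[0,-0.004,-0.004],"grip":0},{"xyz":[0.032,0.0005,0.033],"rot":[0,-0.004,-0.004],"grip":0},{"xyz":[0.032,0.0005,0.033],"rot":[0,-0.004,-0.004],"grip":0},{"xyz":[0.032,0.0005,0.033],"rot":[0,-0.004,-0.004],"grip":255},{"xyz":[0.032,0.0005,0.033],"rot":[0,-0.004,-0.004],"grip":255},{"xyz":[0.032,0.0005,0.033],"rot":[0,-0.004,-0.004],"grip":255}]' --squeeze 15

```text
clock: 11.42
tool_pos: [0.5857, -0.0256, 0.0799]
eef_rot: [-0.043, 0.919, 0.018, 0.391]
contact_force: [-0.3, -0.1, 0.1]
opening: 0.905
finger_force: 15.0
```

```bash
python3 - <<'E'
from h import *
s=r.get_state();print(s['q'].round(2),s['tool_pos'])
O=np.array([.639,-.022,0]);q=R.from_euler('z',-.0931)
print('rack',q.apply(s['tool_pos']-O))
for dx in (.03,.06):
  go(s['tool_pos']+q.inv().apply([dx,0,0.002]),.0931+np.pi,-.8)
E
```

```text
[ 0.68  1.45 -1.33  2.46  2.48  1.48 -0.25] [ 0.58572868 -0.02560307  0.079889  ]
rack [-0.05337558  0.00136493  0.079889  ]
t 11.4167 xyz [-0.0222, -0.0, 0.0202] rot [-0.0003, 0.0044, 0.0006] rows 0.7
t 11.4167 xyz [-0.0431, -0.0, 0.0418] rot [-0.0003, 0.0044, 0.0006] rows 1.4
```

Request:
carry_out --plan '[{"xyz":[-0.002,0,-0.002],"rot":[0,0,0],"grip":255},{"xyz":[-0.009,0,0.006],"rot":[0,0,0],"grip":255},{"xyz":[-0.018,0,0.015],"rot":[0,0,0],"grip":255},{"xyz":[-0.027,0,0.024],"rot":[0,0,0],"grip":255},{"xyz":[-0.036,0,0.033],"rot":[0,0,0],"grip":255},{"xyz":[-0.045,0,0.043],"rot":[0,0.004,0],"grip":255},{"xyz":[-0.045,0,0.043],"rot":[0,0.004,0],"grip":255},{"xyz":[-0.045,0,0.043],"rot":[0,0.004,0],"grip":255}]'

```text
clock: 12.08
tool_pos: [0.6471, -0.0204, 0.0811]
eef_rot: [-0.043, 0.92, 0.017, 0.388]
contact_force: [-1.6, 0.0, -3.6]
opening: 0.909
finger_force: 15.0
```

```bash
cat >> h.py <<'E'
O=np.array([.639,-.022,0]);Y=.0931;QR=R.from_euler('z',Y)
def rk(p,tilt,dy=0): go(O+QR.apply(p),Y+dy+np.pi,-tilt)
def st():
    s=r.get_state();e=(QR.inv()*R.from_quat(s['eef_rot']));f=e.apply([0,0,1]);yy=e.apply([0,1,0])
    print('t',s['clock'],'rack',QR.inv().apply(s['tool_pos']-O).round(4),'tilt',np.arctan2(f[0],-f[2]).round(3),'heading',np.arctan2(f[1],f[0]).round(3),'yax',yy.round(3),'F',QR.inv().apply(s['contact_force']).round(1),s['opening'],s['finger_force'],s['q'].round(2))
E
python3 - <<'E'
from h import *
st()
rk([0.012,0,.078],.8)
rk([-0.04,0,.122],.8)
E
```

```text
t 12.0833 rack [0.0082 0.0009 0.0811] tilt 0.798 heading -0.003 yax [ 0.001  1.    -0.001] F [-1.6  0.2 -3.6] 0.9085495359345762 14.989595105289482 [ 0.68  1.43 -1.33  2.28  2.44  1.33 -0.15]
t 12.0833 xyz [-0.0004, -0.0009, 0.0049] rot [-0.0018, -0.002, 0.0002] rows 0.1
t 12.0833 xyz [0.0044, -0.001, -0.0631] rot [-0.0018, -0.002, 0.0002] rows 1.5
```

Request:
carry_out --plan '[{"xyz":[0.0015,0,0.0015],"rot":[0,0,0],"grip":255},{"xyz":[0.0015,0,0.0015],"rot":[0,0,0],"grip":255},{"xyz":[0.0015,0,0.0015],"rot":[0,0,0],"grip":0},{"xyz":[0.0015,0,0.0015],"rot":[0,0,0],"grip":0},{"xyz":[0.0015,0,0.0015],"rot":[0,0,0],"grip":0}]'

```text
clock: 12.5
tool_pos: [0.6472, -0.0197, 0.0791]
eef_rot: [-0.043, 0.92, 0.018, 0.389]
contact_force: [0.5, -0.4, 0.1]
opening: 1.001
finger_force: 0.0
```

```bash
python3 - <<'E'
from h import *
st()
rk([-.014,0.001,.052],1.08)
E
```

```text
t 12.5 rack [0.0084 0.0016 0.0791] tilt 0.799 heading 0.0 yax [-0.  1. -0.] F [ 0.5 -0.4  0.1] 1.0008816385842536 0.0 [ 0.68  1.43 -1.33  2.28  2.45  1.33 -0.15]
t 12.5 xyz [0.035, -0.0006, 0.0029] rot [0.0001, -0.281, 0.0004] rows 2.2
```

Request:
carry_out --plan '[{"xyz":[0.009,0,0.001],"rot":[0,-0.07,0],"grip":0},{"xyz":[0.018,0,0.0015],"rot":[0,-0.14,0],"grip":0},{"xyz":[0.027,0,0.002],"rot":[0,-0.21,0],"grip":0},{"xyz":[0.035,0,0.003],"rot":[0,-0.28,0],"grip":0},{"xyz":[0.035,0,0.003],"rot":[0,-0.28,0],"grip":0},{"xyz":[0.035,0,0.003],"rot":[0,-0.28,0],"grip":0}]'

```text
clock: 13.0
tool_pos: [0.6244, -0.0216, 0.0501]
eef_rot: [-0.04, 0.858, 0.024, 0.511]
contact_force: [-0.2, -0.2, -0.3]
opening: 1.001
finger_force: 0.0
```

```bash
python3 - <<'E'
from h import *
st()
rk([-.014,0.001,.052],1.08)
E
```

```text
t 13.0 rack [-0.0145  0.0017  0.0501] tilt 1.074 heading 0.0 yax [0.    1.    0.001] F [-0.2 -0.2 -0.3] 1.0014212564516523 0.0 [ 0.71  1.69 -1.2   2.42  2.99  1.59 -0.18]
t 13.0 xyz [-0.002, -0.0007, -0.0005] rot [0.0004, -0.0056, -0.001] rows 0.1
```

Request:
carry_out --plan '[{"xyz":[0,0,0],"rot":[0,0,0],"grip":255},{"xyz":[0,0,0],"rot":[0,0,0],"grip":255},{"xyz":[0,0,0],"rot":[0,0,0],"grip":255}]' --squeeze 15

```text
clock: 13.25
tool_pos: [0.6264, -0.0221, 0.0536]
eef_rot: [-0.04, 0.857, 0.023, 0.514]
contact_force: [1.1, 1.5, 0.1]
opening: 0.901
finger_force: 15.0
```

```bash
python3 - <<'E'
from h import *
st()
s=r.get_state();p=QR.inv().apply(s['tool_pos']-O)
rk(p+[.04,0,0.001],1.074)
E
```

```text
t 13.25 rack [-0.0125  0.001   0.0536] tilt 1.081 heading -0.001 yax [ 0.     1.    -0.002] F [1.2 1.4 0.1] 0.901346348649543 14.996905779407825 [ 0.71  1.68 -1.2   2.42  3.    1.59 -0.18]
t 13.25 xyz [-0.0197, 0.0, 0.0348] rot [-0.0012, 0.0068, 0.0014] rows 1.0
```

Request:
carry_out --plan '[{"xyz":[-0.004,0,0.006],"rot":[0,0,0],"grip":255},{"xyz":[-0.008,0,0.013],"rot":[0,0,0],"grip":255},{"xyz":[-0.012,0,0.021],"rot":[0,0,0],"grip":255},{"xyz":[-0.016,0,0.028],"rot":[0,0,0],"grip":255},{"xyz":[-0.0195,0,0.034],"rot":[0,0,0],"grip":255},{"xyz":[-0.0195,0,0.034],"rot":[0,0,0],"grip":255}]'

```text
clock: 13.75
tool_pos: [0.6662, -0.019, 0.0537]
eef_rot: [-0.039, 0.857, 0.023, 0.514]
contact_force: [2.7, 0.7, -0.4]
opening: 0.905
finger_force: 15.0
```

```bash
python3 - <<'E'
from h import *
st()
i=r.snapshot('side')[:,:,::-1]; cv2.imwrite('pics/s4.png',cv2.resize(i[190:340,190:390],(800,600),interpolation=cv2.INTER_CUBIC))
i=r.snapshot('top')[:,:,::-1]; cv2.imwrite('pics/t4.png',cv2.resize(i[140:300,225:405],(720,600),interpolation=cv2.INTER_CUBIC))
E
```

```text
t 13.75 rack [0.0274 0.0005 0.0537] tilt 1.081 heading -0.003 yax [ 0.003  1.    -0.002] F [ 2.7  0.4 -0.4] 0.905302111276753 14.996035905496683 [ 0.7   1.66 -1.22  2.31  2.96  1.48 -0.17]
```

View pics/s4.png

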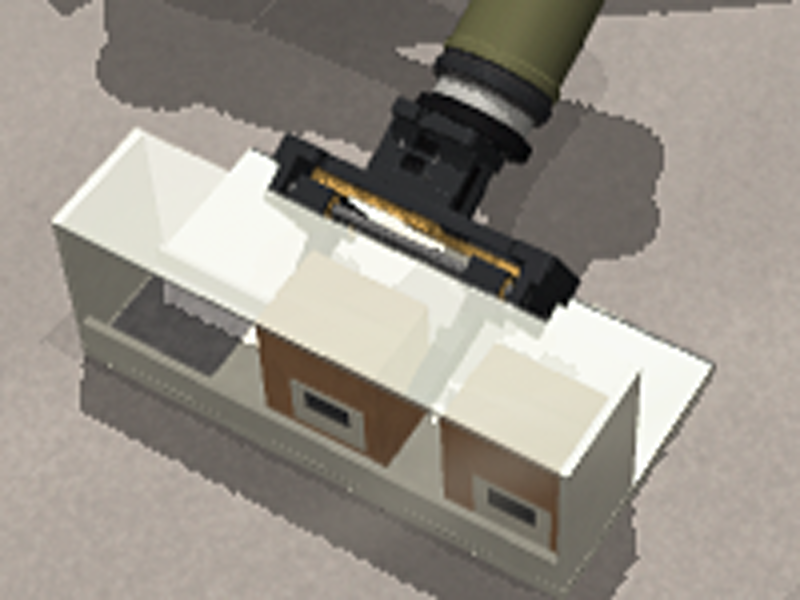

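The side view shows the carton behind the fence under the clear shelf, with its label at (327,410). It sits in line with the stock at (515,505), and the gripper body is in front of the shelf. I'll feel for the rail next.

Request:
carry_out --plan '[{"xyz":[-0.001,0,0.0015],"rot":[0,0,0],"grip":255},{"xyz":[-0.0015,0,0.003],"rot":[0,0,0],"grip":255},{"xyz":[-0.002,0,0.0035],"rot":[0,0,0],"grip":255},{"xyz":[-0.002,0,0.0035],"rot":[0,0,0],"grip":255}]'

```text
clock: 14.18
tool_pos: [0.668, -0.0179, 0.0536]
eef_rot: [-0.04, 0.857, 0.024, 0.513]
contact_force: [-4.3, -1.6, 4.9]
opening: 0.906
finger_force: 15.0
```

```bash
python3 - <<'E'
from h import *
st()
E
```

```text
t 14.1833 rack [0.0292 0.0014 0.0536] tilt 1.08 heading 0.0 yax [-0.  1. -0.] F [-4.4 -1.2  4.9] 0.9057470516945547 14.98667961001047 [ 0.7   1.65 -1.22  2.31  2.96  1.47 -0.17]
```

View pics/t4.png

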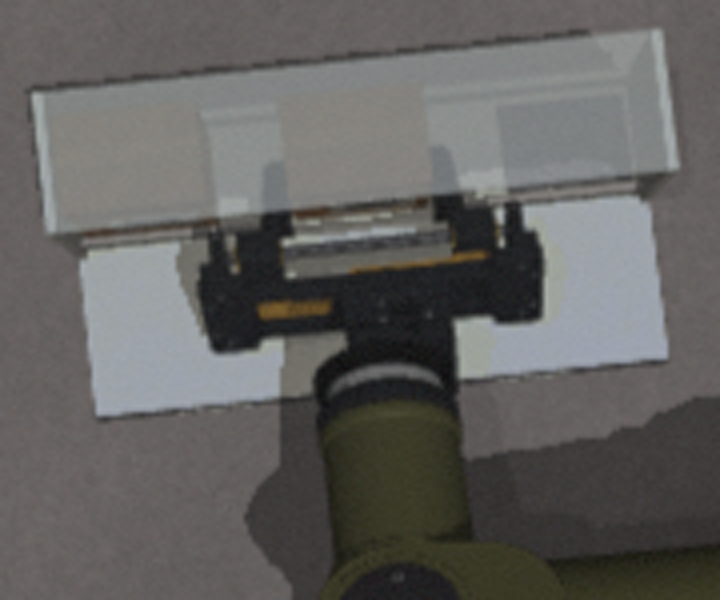

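The top view shows the carton at (355,140) inside the lane, square between the fingers and flush with the stock. The 4 N force indicates it just touches the rail, so I'll back off 3 mm and slide it right while gripped.

Request:
carry_out --plan '[{"xyz":[0.0006,0,-0.0031],"rot":[0,0,0],"grip":255},{"xyz":[0.0006,-0.004,-0.0031],"rot":[0,0,0],"grip":255},{"xyz":[0.0006,-0.013,-0.0031],"rot":[0,0,0],"grip":255},{"xyz":[0.0006,-0.022,-0.0031],"rot":[0,0,0],"grip":255},{"xyz":[0.0006,-0.031,-0.0031],"rot":[0,0,0],"grip":255},{"xyz":[0.0006,-0.04,-0.0031],"rot":[0,0,0],"grip":255},{"xyz":[0.0006,-0.05,-0.0031],"rot":[0,0,0],"grip":255},{"xyz":[0.0006,-0.06,-0.0031],"rot":[0,0,0],"grip":255}]'

```text
clock: 14.85
tool_pos: [0.6708, -0.0765, 0.0539]
eef_rot: [-0.041, 0.857, 0.026, 0.513]
contact_force: [4.0, 4.8, -1.2]
opening: 0.906
finger_force: 15.0
```

```bash
python3 - <<'E'
from h import *
st()
E
```

```text
t 14.85 rack [ 0.0266 -0.0572  0.0539] tilt 1.079 heading 0.005 yax [-0.003  1.     0.002] F [ 4.4  4.4 -1.2] 0.9058313045518037 14.99700514425058 [ 0.84  1.62 -1.19  2.27  2.98  1.29 -0.15]
```

Request:
carry_out --plan '[{"xyz":[0.0009,0,0.0005],"rot":[0,0,0],"grip":255},{"xyz":[0.0009,0,0.0005],"rot":[0,0,0],"grip":0},{"xyz":[0.0009,0,0.0005],"rot":[0,0,0],"grip":0},{"xyz":[0.0009,0,0.0005],"rot":[0,0,0],"grip":0},{"xyz":[0.0055,0,-0.01],"rot":[0,0,0],"grip":0},{"xyz":[0.01,0,-0.019],"rot":[0,0,0],"grip":0},{"xyz":[0.015,0,-0.028],"rot":[0,0,0],"grip":0},{"xyz":[0.02,0,-0.037],"rot":[0,0,0],"grip":0}]' --squeeze 40

```text
clock: 15.52
tool_pos: [0.6282, -0.0814, 0.0534]
eef_rot: [-0.04, 0.857, 0.024, 0.513]
contact_force: [0.0, 0.6, -0.0]
opening: 1.001
finger_force: 0.0
```

Request:
carry_out --plan '[{"xyz":[0,0,0],"rot":[0,0,0],"grip":0},{"xyz":[0,0.02,0],"rot":[0,0,0],"grip":128},{"xyz":[0,0.05,0],"rot":[0,0,0],"grip":128},{"xyz":[0,0.075,0],"rot":[0,0,0],"grip":128},{"xyz":[0,0.085,0],"rot":[0,0,0],"grip":128},{"xyz":[0,0.085,0],"rot":[0,0,0],"grip":128}]'

```text
clock: 16.02
tool_pos: [0.6211, 0.0067, 0.0535]
eef_rot: [-0.042, 0.857, 0.026, 0.513]
contact_force: [-0.1, -0.2, 0.4]
opening: 0.644
finger_force: 0.0
```

```bash
python3 - <<'E'
from h import *
st(); rk([.03,.027,.052],1.08)
i=r.snapshot('top')[:,:,::-1]; cv2.imwrite('pics/t5.png',cv2.resize(i[140:300,225:405],(720,600),interpolation=cv2.INTER_CUBIC))
E
```

```text
t 16.0167 rack [-0.0152  0.0302  0.0535] tilt 1.078 heading 0.005 yax [-0.005  1.     0.001] F [-0.1 -0.2  0.4] 0.6442610462834908 0.0 [ 0.63  1.71 -1.23  2.44  2.98  1.68 -0.18]
t 16.0167 xyz [-0.0201, -0.0034, 0.0405] rot [0.0047, -0.0017, 0.0011] rows 1.1
```

View pics/t5.png

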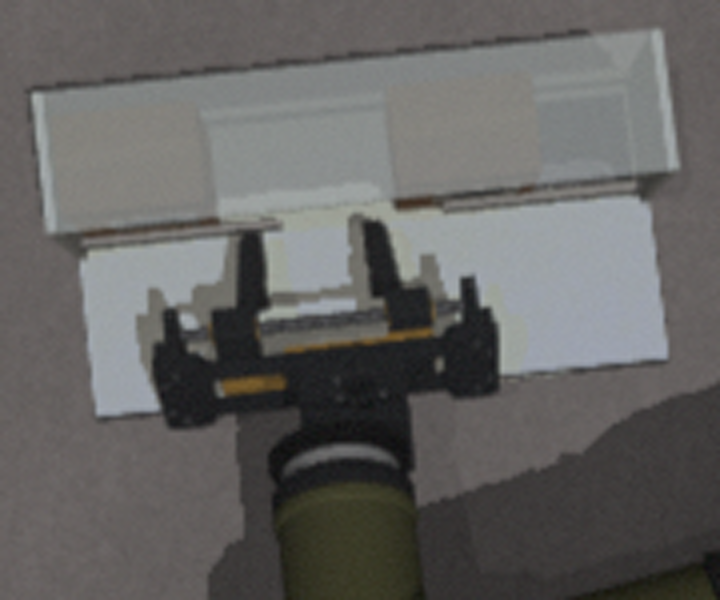

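The top view shows the carton standing square in the lane, with its left edge near x=388 and its front at y≈205. The right finger, near (378,250), is just left of the carton and still closing, so there is room to enter.

Request:
carry_out --plan '[{"xyz":[0,0,0],"rot":[0,0,0],"grip":128},{"xyz":[0,0,0],"rot":[0,0,0],"grip":128},{"xyz":[-0.005,0,0.01],"rot":[0,0,0],"grip":128},{"xyz":[-0.01,0,0.02],"rot":[0,0,0],"grip":128},{"xyz":[-0.015,0,0.03],"rot":[0,0,0],"grip":128},{"xyz":[-0.02,0,0.04],"rot":[0.004,0,0],"grip":128},{"xyz":[-0.02,0,0.04],"rot":[0.004,0,0],"grip":128}]'

```text
clock: 16.65
tool_pos: [0.6675, 0.0044, 0.0533]
eef_rot: [-0.037, 0.857, 0.02, 0.514]
contact_force: [0.2, -0.3, 0.0]
opening: 0.495
finger_force: 0.0
```

Request:
carry_out --plan '[{"xyz":[0,-0.004,0],"rot":[0,0,0],"grip":128},{"xyz":[0,-0.01,0],"rot":[0,0,0],"grip":128},{"xyz":[0,-0.016,0],"rot":[0,0,0],"grip":128},{"xyz":[0,-0.022,0],"rot":[0,0,0],"grip":128},{"xyz":[0,-0.028,0],"rot":[0,0,0],"grip":128},{"xyz":[0,-0.034,0],"rot":[0,0,0],"grip":128},{"xyz":[0,-0.04,0],"rot":[0,0,0],"grip":128},{"xyz":[0,-0.04,0],"rot":[0,0,0],"grip":128}]'

```text
clock: 17.32
tool_pos: [0.6682, -0.0307, 0.0551]
eef_rot: [-0.041, 0.856, 0.025, 0.515]
contact_force: [-1.7, 5.9, 4.0]
opening: 0.501
finger_force: 3.5
```

```bash
python3 - <<'E'
from h import *
st()
E
```

```text
t 17.3167 rack [ 0.0283 -0.0113  0.0551] tilt 1.083 heading 0.004 yax [-0.004  1.     0.001] F [-1.1  6.   4. ] 0.500668584116157 3.4710757434368134 [ 0.74  1.65 -1.22  2.31  2.97  1.43 -0.15]
```

Request:
carry_out --plan '[{"xyz":[0,-0.005,0],"rot":[0,0,0],"grip":128},{"xyz":[0,-0.01,0],"rot":[0,0,0],"grip":128},{"xyz":[0,-0.015,0],"rot":[0,0,0],"grip":128},{"xyz":[0,-0.02,0],"rot":[0,0,0],"grip":128},{"xyz":[0,-0.024,0],"rot":[0,0,0],"grip":128},{"xyz":[0,-0.026,0],"rot":[0,0,0],"grip":128},{"xyz":[0,-0.026,0],"rot":[0,0,0],"grip":128}]'

```text
clock: 17.9
tool_pos: [0.6705, -0.0559, 0.0551]
eef_rot: [-0.041, 0.856, 0.026, 0.515]
contact_force: [-1.5, 7.1, 4.9]
opening: 0.499
finger_force: 3.8
```

```bash
python3 - <<'E'
from h import *
st()
i=r.snapshot('top')[:,:,::-1]; cv2.imwrite('pics/t6.png',cv2.resize(i[140:300,225:405],(720,600),interpolation=cv2.INTER_CUBIC))
E
```

```text
t 17.9 rack [ 0.0282 -0.0366  0.0551] tilt 1.083 heading 0.005 yax [-0.004  1.     0.001] F [-0.9  7.2  4.9] 0.49863361006616364 3.81013635545969 [ 0.8   1.64 -1.21  2.29  2.98  1.35 -0.14]
```

View pics/t6.png

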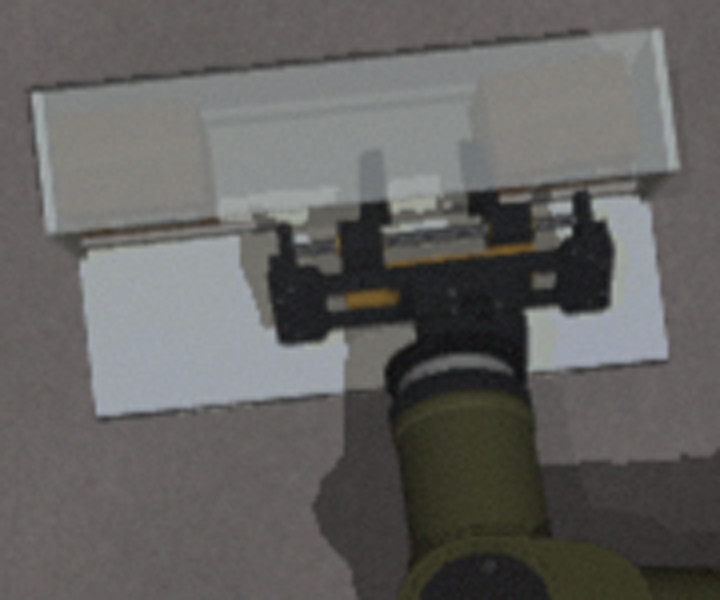

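The top view shows the carton about 6 mm from the right panel, whose inner edge is near x=655. It is yawed slightly counter-clockwise within the lane's play. Pressing at mid-depth against the panel should square it.

Request:
carry_out --plan '[{"xyz":[0,-0.002,0],"rot":[0,0,0],"grip":128},{"xyz":[0,-0.004,0],"rot":[0,0,0],"grip":128},{"xyz":[0,-0.006,0],"rot":[0,0,0],"grip":128},{"xyz":[0,-0.006,0],"rot":[0,0,0],"grip":128}]'

```text
clock: 18.28
tool_pos: [0.6709, -0.0612, 0.0552]
eef_rot: [-0.042, 0.856, 0.026, 0.515]
contact_force: [-1.5, 7.5, 5.4]
opening: 0.497
finger_force: 4.2
```

```bash
python3 - <<'E'
from h import *
st()
E
```

```text
t 18.2833 rack [ 0.0281 -0.042   0.0552] tilt 1.083 heading 0.006 yax [-0.006  1.     0.002] F [-0.8  7.6  5.4] 0.49731641277160116 4.189918376505375 [ 0.81  1.63 -1.21  2.28  2.98  1.33 -0.14]
```

Request:
carry_out --plan '[{"xyz":[0,-0.002,0],"rot":[0,0,0],"grip":128},{"xyz":[0,-0.003,0],"rot":[0,0,0],"grip":128},{"xyz":[0,-0.004,0],"rot":[0,0,0],"grip":128},{"xyz":[0,-0.004,0],"rot":[0,0,0],"grip":128}]'

```text
clock: 18.62
tool_pos: [0.6712, -0.0646, 0.0552]
eef_rot: [-0.042, 0.856, 0.027, 0.515]
contact_force: [-2.2, 9.2, 5.1]
opening: 0.499
finger_force: 4.5
```

```bash
python3 - <<'E'
from h import *
st()
E
```

```text
t 18.6167 rack [ 0.0281 -0.0454  0.0552] tilt 1.083 heading 0.008 yax [-0.007  1.     0.002] F [-1.4  9.4  5.1] 0.4993375566408354 4.463748782873154 [ 0.82  1.63 -1.21  2.28  2.98  1.32 -0.14]
```

Force is rising slowly, so I'll keep pushing in small steps.

Request:
carry_out --plan '[{"xyz":[0,-0.002,0],"rot":[0,0,0],"grip":128},{"xyz":[0,-0.003,0],"rot":[0,0,0],"grip":128},{"xyz":[0,-0.004,0],"rot":[0,0,0],"grip":128},{"xyz":[0,-0.004,0],"rot":[0,0,0],"grip":128}]'

```text
clock: 18.95
tool_pos: [0.6708, -0.0648, 0.0552]
eef_rot: [-0.045, 0.856, 0.03, 0.514]
contact_force: [1.1, 17.2, 2.5]
opening: 0.5
finger_force: 7.9
```

```bash
python3 - <<'E'
from h import *
st()
i=r.snapshot('top')[:,:,::-1]; cv2.imwrite('pics/t7.png',cv2.resize(i[140:220,325:405],(600,600),interpolation=cv2.INTER_CUBIC))
E
```

```text
t 18.95 rack [ 0.0276 -0.0456  0.0552] tilt 1.082 heading 0.018 yax [-0.014  1.     0.006] F [ 2.7 17.   2.5] 0.5003323071825739 7.891540825366974 [ 0.82  1.63 -1.2   2.28  2.98  1.3  -0.14]
```

View pics/t7.png

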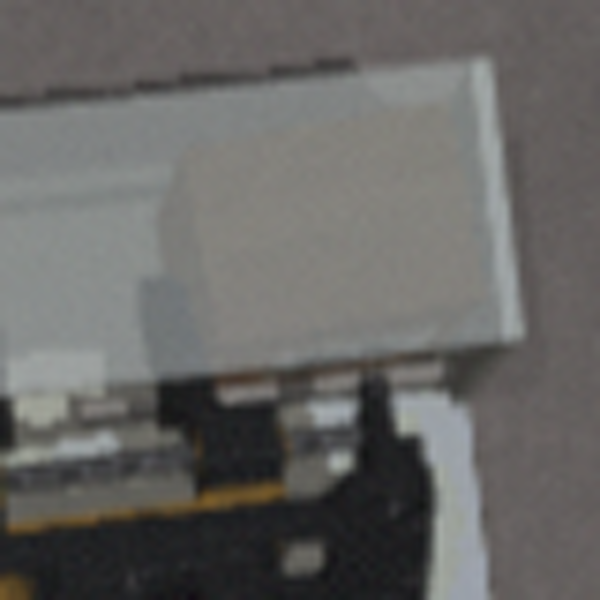

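The top view shows the front-right corner on the panel (carton's right edge runs (455,105) to (487,300)) with about 0.08 rad of yaw left. I'll back off, reach deeper, and push on the rear part of its left side.

Request:
carry_out --plan '[{"xyz":[0,0.007,0],"rot":[0,0,0],"grip":128},{"xyz":[0,0.014,0],"rot":[0,0,0],"grip":128},{"xyz":[0,0.014,0],"rot":[0,0,0],"grip":128}]'

```text
clock: 19.25
tool_pos: [0.6711, -0.0584, 0.0523]
eef_rot: [-0.039, 0.857, 0.022, 0.513]
contact_force: [-0.1, 0.4, 0.5]
opening: 0.497
finger_force: 0.0
```

```bash
python3 - <<'E'
from h import *
st(); rk([.045,-.036,.054],1.15)
E
```

```text
t 19.25 rack [ 0.0286 -0.0392  0.0523] tilt 1.078 heading -0.005 yax [ 0.003  1.    -0.003] F [-0.1  0.4  0.5] 0.4967872422472848 0.0 [ 0.79  1.64 -1.21  2.28  2.97  1.36 -0.14]
t 19.25 xyz [-0.0093, 0.0033, 0.0137] rot [-0.0042, -0.072, 0.0007] rows 0.6
```

Request:
carry_out --plan '[{"xyz":[-0.004,0.002,0.005],"rot":[0,-0.03,0],"grip":128},{"xyz":[-0.007,0.002,0.01],"rot":[0,-0.06,0],"grip":128},{"xyz":[-0.009,0.002,0.014],"rot":[0,-0.072,0],"grip":128},{"xyz":[-0.009,0.002,0.014],"rot":[0,-0.072,0],"grip":128}]'

```text
clock: 19.58
tool_pos: [0.6881, -0.0568, 0.0528]
eef_rot: [-0.037, 0.839, 0.022, 0.543]
contact_force: [0.1, 0.6, -0.7]
opening: 0.5
finger_force: 0.0
```

Request:
carry_out --plan '[{"xyz":[0,-0.003,0],"rot":[0,0,0],"grip":128},{"xyz":[0,-0.005,0],"rot":[0,0,0],"grip":128},{"xyz":[0,-0.007,0],"rot":[0,0,0],"grip":128},{"xyz":[0,-0.009,0],"rot":[0,0,0],"grip":128},{"xyz":[0,-0.011,0],"rot":[0,0,0],"grip":128},{"xyz":[0,-0.011,0],"rot":[0,0,0],"grip":128}]'

```text
clock: 20.08
tool_pos: [0.6878, -0.062, 0.0559]
eef_rot: [-0.041, 0.837, 0.028, 0.544]
contact_force: [0.3, 9.3, 1.9]
opening: 0.497
finger_force: 4.8
```

```bash
python3 - <<'E'
from h import *
st()
E
```

```text
t 20.0833 rack [ 0.0448 -0.0443  0.0559] tilt 1.153 heading 0.007 yax [-0.007  1.     0.002] F [1.2 9.3 1.9] 0.49682955454971595 4.755337983369827 [ 0.82  1.67 -1.2   2.24  3.08  1.31 -0.13]
```

Request:
carry_out --plan '[{"xyz":[0,-0.002,0],"rot":[0,0,0],"grip":128},{"xyz":[0,-0.004,0],"rot":[0,0,0],"grip":128},{"xyz":[0,-0.005,0],"rot":[0,0,0],"grip":128},{"xyz":[0,-0.005,0],"rot":[0,0,0],"grip":128}]'

```text
clock: 20.42
tool_pos: [0.6872, -0.0617, 0.0562]
eef_rot: [-0.045, 0.837, 0.032, 0.544]
contact_force: [3.2, 18.9, 0.9]
opening: 0.498
finger_force: 9.2
```

```bash
python3 - <<'E'
from h import *
st()
i=r.snapshot('top')[:,:,::-1]; cv2.imwrite('pics/t8.png',i)
g=cv2.cvtColor(i[140:220,325:405],cv2.COLOR_BGR2HSV)
print(g[10:60:10,15:75:5,1])
E
```

```text
t 20.4167 rack [ 0.0443 -0.0441  0.0562] tilt 1.153 heading 0.02 yax [-0.017  1.     0.006] F [ 4.9 18.5  0.9] 0.49781768351114103 9.178565740585327 [ 0.83  1.67 -1.2   2.24  3.08  1.29 -0.13]
[[15 12 23  7  3  0  6  4  5  2  7 16]
 [ 4 10 14 12 14 18 12 16 15 12  8 16]
 [ 5  8 10  8 11 12 12 14 10 14  4 14]
 [ 5 11 13 14 12 10 12 10 10 12  8 16]
 [ 4 12 21 17 23 54 16  0 11 16 20 19]]
```

```bash
cat > edge.py <<'E'
from h import *
st()
i=np.mean([r.snapshot('top').astype(float) for _ in range(8)],0)
d=cv2.GaussianBlur(i[:,:,0]-i[:,:,2],(3,3),0); np.save('d.npy',d)
def fit(name,pts):
    p=ray('top',pts,.112); p=QR.inv().apply(p-O); return p
def rear(c0,c1):   # rear top edge: per column strongest downward rise of r-b
    pts=[(c,146+np.argmax(np.diff(d[146:170,c]))+.5) for c in range(c0,c1)]
    p=fit('',pts); k=np.polyfit(p[:,1],p[:,0],1); res=p[:,0]-np.polyval(k,p[:,1]); m=abs(res)<2*np.median(abs(res))+1e-3
    k=np.polyfit(p[m,1],p[m,0],1); print('rear edge slope',k[0].round(3),'x at mid',np.polyval(k,p[m,1].mean()).round(4),m.sum(),'of',len(m))
rear(242,273); rear(354,380)
for row in (160,166,172,178): print(row,np.round(d[row,228:285:3]).astype(int),'|',np.round(d[row,342:400:3]).astype(int))
E
python3 edge.py
```

```text
t 20.4667 rack [ 0.0443 -0.044   0.0562] tilt 1.153 heading 0.02 yax [-0.017  1.     0.006] F [ 5.5 18.3  0.7] 0.49557323812320236 9.098397195339203 [ 0.83  1.67 -1.2   2.24  3.08  1.29 -0.13]
rear edge slope 0.037 x at mid 0.0637 31 of 31
rear edge slope -0.079 x at mid 0.0625 26 of 26
160 [ 7  6  6  6  6  6  6  5  5  5  4  3  2  2  1  0 -1 -2 -2] | [-3 -3 -1  5  6  6  7  7  7  7  7  8  7  7  7 -2 -4  5  6  6]
166 [ 6  5 -3 -2 -2 -2 -2 -2 -2 -2 -2 -2 -1  0  0 -1 -3 -3 -3] | [-3 -2  3  6  6  6  6  6  6  7  7  7  7  6  6  2 -6  4  6  6]
172 [ 6  6 -3  2  8  8  7  8  7  7  7  7  7  6  6  5 -1 -3 -3] | [-4 -5 -2  5  7  7  6  6  6  5  6  6  6  6  7  5 -4  1  6  6]
178 [ 6  6 -2 -1  7  7  8  7  7  7  7  7  7  7  7  6  2 -2 -2] | [-4 -6 -6  1  6  6  6  6  6  6  6  6  7  7  7  7 -2 -4  6  6]
```

```bash
cat > edge.py <<'E'
from h import *
import sys
st()
d=np.mean([r.snapshot('top').astype(float) for _ in range(8)],0); d=cv2.GaussianBlur(d[:,:,0]-d[:,:,2],(3,3),0)
def cross(v,s):          # walk from inside (s) outwards until below 2
    k=np.argmax(v[s:]<2)+s; return k-1+(v[k-1]-2)/(v[k-1]-v[k])
def line(pts,a,b):
    p=QR.inv().apply(ray('top',pts,.112)-O); k=np.polyfit(p[:,a],p[:,b],1); e=p[:,b]-np.polyval(k,p[:,a])
    m=abs(e)<.003; k=np.polyfit(p[m,a],p[m,b],1); return k[0].round(3),np.polyval(k,p[m,a].mean()).round(4),int(m.sum())
def meas(n,c0,c1,r0,r1):
    rm,cm=(r0+r1)//2,(c0+c1)//2
    rear=[(c,rm-cross(d[rm::-1,c],0)) for c in range(c0,c1)]
    right=[(cm+cross(d[y,cm:],0),y) for y in range(r0,r1)]
    left=[(cm-cross(d[y,cm::-1],0),y) for y in range(r0,r1)]
    print(n,'rear (slope,x)',line(rear,1,0),'right (slope,y)',line(right,0,1),'left',line(left,0,1))
meas('stock',243,272,172,188); meas('carton',356,382,164,178)
E
python3 edge.py
```

```text
t 20.8667 rack [ 0.0443 -0.0441  0.0562] tilt 1.153 heading 0.019 yax [-0.017  1.     0.006] F [ 3.2 18.1  0.3] 0.4968117549696058 9.021082520484924 [ 0.83  1.67 -1.2   2.24  3.08  1.29 -0.13]
stock rear (slope,x) (np.float64(0.007), np.float64(0.0636), 29) right (slope,y) (np.float64(0.037), np.float64(0.0824), 16) left (np.float64(0.005), np.float64(0.166), 16)
carton rear (slope,x) (np.float64(-0.09), np.float64(0.0635), 26) right (slope,y) (np.float64(0.041), np.float64(-0.1622), 14) left (np.float64(0.168), np.float64(-0.0774), 14)
```

Request:
carry_out --plan '[{"xyz":[0,0.01,0],"rot":[0,0,0],"grip":128},{"xyz":[0,0.02,0],"rot":[0,0,0],"grip":128},{"xyz":[0,0.026,0],"rot":[0,0,0],"grip":128},{"xyz":[0,0.026,0],"rot":[0,0,0],"grip":128}]'

```text
clock: 21.6
tool_pos: [0.6868, -0.0443, 0.0541]
eef_rot: [-0.039, 0.838, 0.024, 0.544]
contact_force: [-0.7, 0.2, -0.8]
opening: 0.499
finger_force: 0.0
```

```bash
python3 edge.py; python3 - <<'E'
from h import *
rk([.036,-.026,.053],1.17,-.2)
E
```

```text
t 21.6 rack [ 0.0455 -0.0267  0.0541] tilt 1.151 heading -0.003 yax [ 0.002  1.    -0.002] F [-0.6  0.2 -0.8] 0.49890259217782085 0.0 [ 0.77  1.69 -1.21  2.25  3.07  1.38 -0.13]
stock rear (slope,x) (np.float64(0.004), np.float64(0.0636), 29) right (slope,y) (np.float64(0.03), np.float64(0.0824), 16) left (np.float64(0.003), np.float64(0.1661), 16)
carton rear (slope,x) (np.float64(-0.086), np.float64(0.0636), 26) right (slope,y) (np.float64(0.039), np.float64(-0.1599), 14) left (np.float64(-0.065), np.float64(-0.0735), 14)
t 22.0 xyz [0.0048, 0.0024, -0.0082] rot [0.1779, -0.0188, 0.0805] rows 1.6
```

Request:
carry_out --plan '[{"xyz":[0.002,0.004,-0.004],"rot":[0.06,-0.006,0.027],"grip":128},{"xyz":[0.004,0.006,-0.008],"rot":[0.12,-0.012,0.054],"grip":128},{"xyz":[0.005,0.006,-0.008],"rot":[0.178,-0.019,0.08],"grip":128},{"xyz":[0.005,0.006,-0.008],"rot":[0.178,-0.019,0.08],"grip":128}]'

```text
clock: 22.33
tool_pos: [0.6767, -0.0375, 0.0518]
eef_rot: [0.044, 0.833, -0.028, 0.551]
contact_force: [-0.2, 0.5, 0.4]
opening: 0.497
finger_force: 0.0
```

```bash
python3 - <<'E'
from h import *
st()
s=r.get_state();p=QR.inv().apply(s['tool_pos']-O)
rk(p+[0,-.02,0],1.17,-.2)
E
```

```text
t 22.3333 rack [ 0.0361 -0.019   0.0518] tilt 1.162 heading -0.196 yax [0.196 0.981 0.002] F [-0.2  0.5  0.4] 0.4973383943532778 0.0 [ 0.64  1.77 -1.26  2.29  3.07  1.75 -0.18]
t 22.3333 xyz [-0.0016, -0.0196, 0.0036] rot [0.0034, -0.0013, -0.0002] rows 0.5
```

Request:
carry_out --plan '[{"xyz":[-0.0004,-0.005,0.0009],"rot":[0,0,0],"grip":128},{"xyz":[-0.0008,-0.01,0.0018],"rot":[0,0,0],"grip":128},{"xyz":[-0.0011,-0.013,0.0024],"rot":[0,0,0],"grip":128},{"xyz":[-0.0013,-0.016,0.003],"rot":[0,0,0],"grip":128},{"xyz":[-0.0016,-0.0196,0.0036],"rot":[0,0,0],"grip":128},{"xyz":[-0.0016,-0.0196,0.0036],"rot":[0,0,0],"grip":128}]'

```text
clock: 22.83
tool_pos: [0.6789, -0.0622, 0.0531]
eef_rot: [0.045, 0.832, -0.03, 0.552]
contact_force: [-0.0, -0.2, -0.7]
opening: 0.496
finger_force: 0.0
```

```bash
python3 edge.py
```

```text
t 22.8333 rack [ 0.036  -0.0437  0.0531] tilt 1.163 heading -0.202 yax [ 0.2    0.98  -0.001] F [-0.  -0.2 -0.7] 0.49644810840846904 0.0 [ 0.69  1.75 -1.25  2.29  3.07  1.69 -0.18]
stock rear (slope,x) (np.float64(0.007), np.float64(0.0636), 29) right (slope,y) (np.float64(0.04), np.float64(0.0824), 16) left (np.float64(0.002), np.float64(0.1661), 16)
carton rear (slope,x) (np.float64(-0.087), np.float64(0.0636), 26) right (slope,y) (np.float64(0.039), np.float64(-0.1599), 14) left (np.float64(-0.059), np.float64(-0.0737), 14)
```

No contact yet, so I'll go on.

Request:
carry_out --plan '[{"xyz":[-0.0004,-0.004,0.0008],"rot":[0,0,0],"grip":128},{"xyz":[-0.0006,-0.007,0.0013],"rot":[0,0,0],"grip":128},{"xyz":[-0.0008,-0.01,0.0018],"rot":[0,0,0],"grip":128},{"xyz":[-0.001,-0.012,0.0022],"rot":[0,0,0],"grip":128},{"xyz":[-0.001,-0.012,0.0022],"rot":[0,0,0],"grip":128}]'

```text
clock: 23.65
tool_pos: [0.6792, -0.0671, 0.053]
eef_rot: [0.04, 0.833, -0.023, 0.551]
contact_force: [1.5, 11.0, -1.5]
opening: 0.5
finger_force: 5.4
```

```bash
python3 edge.py
```

```text
t 23.65 rack [ 0.0358 -0.0487  0.053 ] tilt 1.163 heading -0.184 yax [0.185 0.983 0.005] F [ 2.5 10.8 -1.5] 0.49957976375200214 5.441146390512586 [ 0.72  1.75 -1.24  2.29  3.07  1.65 -0.18]
stock rear (slope,x) (np.float64(0.008), np.float64(0.0636), 29) right (slope,y) (np.float64(0.033), np.float64(0.0823), 16) left (np.float64(0.004), np.float64(0.1661), 16)
carton rear (slope,x) (np.float64(-0.088), np.float64(0.0634), 26) right (slope,y) (np.float64(0.033), np.float64(-0.1621), 14) left (np.float64(0.005), np.float64(-0.0761), 13)
```

Request:
carry_out --plan '[{"xyz":[-0.0002,-0.002,0.0004],"rot":[0,0,0],"grip":128},{"xyz":[-0.0003,-0.004,0.0007],"rot":[0,0,0],"grip":128},{"xyz":[-0.0003,-0.004,0.0007],"rot":[0,0,0],"grip":128}]'

```text
clock: 24.3
tool_pos: [0.679, -0.0673, 0.0531]
eef_rot: [0.038, 0.833, -0.02, 0.551]
contact_force: [3.4, 18.0, -2.3]
opening: 0.501
finger_force: 8.7
```

```bash
python3 edge.py
```

```text
t 24.3 rack [ 0.0356 -0.0488  0.0531] tilt 1.163 heading -0.174 yax [0.177 0.984 0.009] F [ 5.1 17.6 -2.3] 0.5005433361377231 8.73349508503452 [ 0.72  1.75 -1.24  2.29  3.08  1.63 -0.18]
stock rear (slope,x) (np.float64(0.005), np.float64(0.0636), 29) right (slope,y) (np.float64(0.037), np.float64(0.0823), 16) left (np.float64(0.002), np.float64(0.1661), 16)
carton rear (slope,x) (np.float64(-0.085), np.float64(0.0634), 26) right (slope,y) (np.float64(0.037), np.float64(-0.1622), 14) left (np.float64(-0.013), np.float64(-0.0762), 13)
```

```bash
python3 - <<'E'
from h import *
s=r.get_state();p=QR.inv().apply(s['tool_pos']-O)
rk(p+[0,.012,0],1.163,-.19)
rk([-.018,-.03,.054],1.1,0)
E
```

```text
t 24.7 xyz [0.0009, 0.0118, -0.0019] rot [0.0142, 0.0053, -0.0032] rows 0.3
t 24.7 xyz [0.0212, 0.009, -0.052] rot [-0.1579, 0.069, -0.083] rows 1.5
```

Request:
carry_out --plan '[{"xyz":[0.001,0.01,-0.002],"rot":[0,0,0],"grip":128},{"xyz":[0.001,0.02,-0.002],"rot":[0,0,0],"grip":128},{"xyz":[0.006,0.019,-0.015],"rot":[-0.03,0.01,-0.01],"grip":128},{"xyz":[0.011,0.018,-0.028],"rot":[-0.07,0.03,-0.03],"grip":128},{"xyz":[0.017,0.017,-0.041],"rot":[-0.12,0.05,-0.06],"grip":128},{"xyz":[0.021,0.016,-0.052],"rot":[-0.17,0.07,-0.085],"grip":200},{"xyz":[0.021,0.016,-0.052],"rot":[-0.17,0.07,-0.085],"grip":255},{"xyz":[0.021,0.016,-0.052],"rot":[-0.17,0.07,-0.085],"grip":255}]' --squeeze 15

```text
clock: 25.37
tool_pos: [0.6269, -0.0561, 0.0542]
eef_rot: [-0.036, 0.852, 0.018, 0.523]
contact_force: [-0.0, 0.5, 0.7]
opening: 0.293
finger_force: 0.0
```

```bash
python3 edge.py; python3 - <<'E'
from h import *
rk([-.018,-.098,.054],1.1,0)
E
```

```text
t 25.3667 rack [-0.0153 -0.0329  0.0542] tilt 1.101 heading -0.016 yax [ 0.013  1.    -0.007] F [0.  0.5 0.7] 0.2928571305579235 0.0 [ 0.8   1.69 -1.2   2.41  3.04  1.52 -0.14]
stock rear (slope,x) (np.float64(0.006), np.float64(0.0636), 29) right (slope,y) (np.float64(0.028), np.float64(0.0824), 16) left (np.float64(0.006), np.float64(0.1661), 16)
carton rear (slope,x) (np.float64(-0.087), np.float64(0.0634), 26) right (slope,y) (np.float64(0.027), np.float64(-0.162), 14) left (np.float64(-0.052), np.float64(-0.0757), 14)
t 25.7667 xyz [0.0008, -0.0672, -0.0018] rot [-0.0102, -0.0006, 0.0005] rows 1.6
```

```bash
python3 - <<'E'
from h import *
i=np.mean([r.snapshot('top').astype(float) for _ in range(6)],0)
d=i[:,:,0]-i[:,:,2]; g=i.mean(2)
for n,c0,r0 in(('carton',342,146),('stock',230,156)):
  print(n)
  for y in range(r0,r0+36,2): print(y,' '.join('%3d/%3d'%(d[y,c],g[y,c]) for c in range(c0,c0+54,4)))
E
```

```text
carton
146   5/ 98   6/ 99   5/ 98   6/ 99   7/ 99   5/ 99   6/ 97   5/100   7/ 99   5/ 96   6/ 99   6/ 97   6/ 96   5/ 94
148   5/100   6/ 96   5/ 98   6/100   5/ 98   6/ 90   5/ 85   3/ 63   5/105   3/110   4/118   0/126   2/126   5/ 95
150   6/ 96   5/ 86   3/ 63   2/ 63   1/ 76   0/ 91   0/107   0/120  -2/139  -1/140  -1/141  -1/135  -3/145   5/ 95
152   2/ 85   0/ 98   0/110  -1/129  -3/130  -1/130  -2/130  -2/131   0/132  -2/140  -1/140  -1/128  -5/154   6/ 96
154  -1/131  -2/131  -3/131  -2/129  -1/130  -1/130  -1/130  -1/130  -1/128   3/134   6/127  -3/126  -5/154   5/ 96
156  -2/129  -2/130  -3/129  -2/129  -1/129  -1/129   1/129   6/129   7/126   7/127   7/127  -2/128  -3/155   5/ 94
158  -3/129  -2/129  -3/130   0/129   2/127   8/129   7/127   7/128   7/128   7/128   7/127  -2/127  -5/158   5/ 89
160  -2/130  -4/131   5/128   6/128   5/127   7/128   6/128   7/128   7/128   8/126   7/127  -1/128  -4/160   5/ 87
162  -3/136  -2/139   6/128   6/127   6/127   6/127   6/128   6/128   5/128   6/127   7/127   2/128  -5/159   5/ 86
164  -2/136  -3/133   5/127   6/127   6/129   6/1
[... 2388 characters left out ...]
/140
180   6/ 97  -1/114   2/126   7/127   6/128   6/130   6/129   7/130   6/130   6/129   6/129   5/128  -1/140  -1/140
182   6/ 97  -1/106   2/128   7/130   6/129   6/129   6/130   5/128   5/128   5/128   5/128   5/128  -1/138  -2/139
184   6/ 96  -1/ 91   0/129   7/129   6/128   6/128   5/128   6/128   5/128   6/128   6/129   5/128   0/134  -2/140
186   5/ 95   1/ 87  -2/130   5/126   5/126   5/128   6/128   6/128   6/127   6/128   7/128   6/128   0/132  -2/140
188   4/ 97   1/ 81  -3/130   6/128   5/128   6/128   7/129   7/127   6/128   6/128   6/129   5/128   0/129  -2/139
190   5/ 96   4/ 81  -2/131   6/127   7/128   6/128   6/128   5/129   5/128   6/128   6/129   5/128   1/126  -2/140
```

Request:
carry_out --plan '[{"xyz":[0.001,-0.02,-0.002],"rot":[0,0,0],"grip":255},{"xyz":[0.001,-0.04,-0.002],"rot":[-0.01,0,0],"grip":255},{"xyz":[0.001,-0.06,-0.002],"rot":[-0.01,0,0],"grip":255},{"xyz":[0.001,-0.067,-0.002],"rot":[-0.01,0,0],"grip":255},{"xyz":[0.001,-0.067,-0.002],"rot":[-0.01,0,0],"grip":255}]'

```text
clock: 26.48
tool_pos: [0.6298, -0.1248, 0.0542]
eef_rot: [-0.038, 0.852, 0.022, 0.522]
contact_force: [0.3, -1.1, 0.3]
opening: 0.008
finger_force: 0.0
```

Request:
carry_out --plan '[{"xyz":[-0.002,0,0.004],"rot":[0,0,0],"grip":255},{"xyz":[-0.004,0,0.008],"rot":[0,0,0],"grip":255},{"xyz":[-0.006,0,0.012],"rot":[0,0,0],"grip":255},{"xyz":[-0.008,0,0.015],"rot":[0,0,0],"grip":255},{"xyz":[-0.009,0,0.017],"rot":[0,0,0],"grip":255},{"xyz":[-0.009,0,0.017],"rot":[0,0,0],"grip":255}]'

```text
clock: 26.98
tool_pos: [0.6491, -0.1185, 0.0545]
eef_rot: [-0.041, 0.852, 0.025, 0.522]
contact_force: [-1.1, -0.6, -0.4]
opening: 0.001
finger_force: 0.2
```

```bash
python3 edge.py
```

```text
t 26.9833 rack [ 0.0011 -0.097   0.0545] tilt 1.099 heading 0.002 yax [-0.002  1.    -0.   ] F [-1.2 -0.5 -0.4] 0.0005779400614710476 0.2382990875048563 [ 0.95  1.63 -1.17  2.29  3.05  1.22 -0.12]
stock rear (slope,x) (np.float64(0.007), np.float64(0.0636), 29) right (slope,y) (np.float64(0.027), np.float64(0.0825), 16) left (np.float64(0.0), np.float64(0.166), 16)
carton rear (slope,x) (np.float64(-0.016), np.float64(0.0658), 26) right (slope,y) (np.float64(-0.029), np.float64(-0.1614), 14) left (np.float64(-0.033), np.float64(-0.0764), 14)
```

Request:
carry_out --plan '[{"xyz":[-0.0005,0,0.001],"rot":[0,0,0],"grip":255},{"xyz":[-0.001,0,0.002],"rot":[0,0,0],"grip":255},{"xyz":[-0.001,0,0.002],"rot":[0,0,0],"grip":255},{"xyz":[0.003,0,-0.006],"rot":[0,0,0],"grip":255},{"xyz":[0.011,0,-0.021],"rot":[0,0,0],"grip":255},{"xyz":[0.011,0.02,-0.021],"rot":[0,0,0],"grip":255},{"xyz":[0.011,0.05,-0.021],"rot":[0,0,0],"grip":255},{"xyz":[0.011,0.065,-0.021],"rot":[0,0,0],"grip":255}]'

```text
clock: 28.05
tool_pos: [0.6183, -0.0555, 0.0542]
eef_rot: [-0.04, 0.852, 0.025, 0.522]
contact_force: [0.6, 1.2, 0.8]
opening: 0.009
finger_force: 0.0
```

```bash
python3 edge.py; python3 - <<'E'
from h import *
rk([-.015,-.02,.053],1.17,-.2)
rk([.048,-.02,.053],1.2,-.18)
E
```

```text
t 28.05 rack [-0.0237 -0.0314  0.0542] tilt 1.099 heading 0.002 yax [-0.001  1.     0.   ] F [0.7 1.2 0.8] 0.00870142124342322 0.0 [ 0.81  1.7  -1.19  2.43  3.04  1.51 -0.13]
stock rear (slope,x) (np.float64(0.005), np.float64(0.0636), 29) right (slope,y) (np.float64(0.04), np.float64(0.0823), 16) left (np.float64(0.0), np.float64(0.1661), 16)
carton rear (slope,x) (np.float64(-0.002), np.float64(0.0661), 26) right (slope,y) (np.float64(-0.042), np.float64(-0.1611), 14) left (np.float64(-0.047), np.float64(-0.0762), 14)
t 28.45 xyz [-0.0026, 0.0149, 0.0077] rot [0.1785, -0.0701, 0.0852] rows 1.7
t 28.45 xyz [-0.0312, 0.015, 0.0639] rot [0.1615, -0.1, 0.0743] rows 1.7
```

Request:
carry_out --plan '[{"xyz":[0,0.003,0],"rot":[0.08,-0.05,0.037],"grip":255},{"xyz":[0,0.005,0],"rot":[0.16,-0.1,0.074],"grip":255},{"xyz":[-0.007,0.005,0.014],"rot":[0.162,-0.1,0.074],"grip":255},{"xyz":[-0.014,0.003,0.029],"rot":[0.162,-0.1,0.074],"grip":255},{"xyz":[-0.021,0,0.043],"rot":[0.162,-0.1,0.074],"grip":255},{"xyz":[-0.029,-0.005,0.06],"rot":[0.162,-0.1,0.074],"grip":255},{"xyz":[-0.029,-0.01,0.06],"rot":[0.162,-0.1,0.074],"grip":255},{"xyz":[-0.029,-0.01,0.06],"rot":[0.162,-0.1,0.074],"grip":255}]'

```text
clock: 29.12
tool_pos: [0.6867, -0.0637, 0.0532]
eef_rot: [0.036, 0.824, -0.026, 0.564]
contact_force: [0.2, 0.6, 0.5]
opening: 0.007
finger_force: 0.0
```

```bash
python3 - <<'E'
from h import *
st()
s=r.get_state();p=QR.inv().apply(s['tool_pos']-O)
rk([.043,p[1]-.02,.053],1.2,-.18)
E
```

```text
t 29.1167 rack [ 0.0436 -0.0459  0.0532] tilt 1.195 heading -0.183 yax [ 0.181  0.983 -0.001] F [0.3 0.6 0.5] 0.007003701794568233 0.0 [ 0.71  1.77 -1.24  2.27  3.12  1.64 -0.16]
t 29.1167 xyz [-0.0009, -0.0198, 0.0029] rot [-0.0024, 0.0007, 0.0006] rows 0.5
```

Request:
carry_out --plan '[{"xyz":[-0.0003,-0.006,0.001],"rot":[0,0,0],"grip":255},{"xyz":[-0.0005,-0.011,0.0017],"rot":[0,0,0],"grip":255},{"xyz":[-0.0007,-0.014,0.0021],"rot":[0,0,0],"grip":255},{"xyz":[-0.0008,-0.017,0.0025],"rot":[0,0,0],"grip":255},{"xyz":[-0.0009,-0.0198,0.0029],"rot":[0,0,0],"grip":255},{"xyz":[-0.0009,-0.0198,0.0029],"rot":[0,0,0],"grip":255}]'

```text
clock: 29.62
tool_pos: [0.6876, -0.0818, 0.0524]
eef_rot: [0.035, 0.825, -0.024, 0.564]
contact_force: [0.3, 0.0, 0.3]
opening: 0.009
finger_force: 0.0
```

```bash
python3 edge.py
```

```text
t 29.6167 rack [ 0.0428 -0.064   0.0524] tilt 1.194 heading -0.179 yax [0.178 0.984 0.   ] F [ 0.3 -0.   0.3] 0.008960705106048022 0.0 [ 0.76  1.75 -1.23  2.26  3.13  1.59 -0.16]
stock rear (slope,x) (np.float64(0.007), np.float64(0.0636), 29) right (slope,y) (np.float64(0.041), np.float64(0.0824), 16) left (np.float64(0.002), np.float64(0.1661), 16)
carton rear (slope,x) (np.float64(-0.003), np.float64(0.0661), 26) right (slope,y) (np.float64(-0.041), np.float64(-0.1612), 14) left (np.float64(-0.029), np.float64(-0.0762), 14)
```

Request:
carry_out --plan '[{"xyz":[-0.0001,-0.003,0.0004],"rot":[0,0,0],"grip":255},{"xyz":[-0.0002,-0.005,0.0007],"rot":[0,0,0],"grip":255},{"xyz":[-0.0003,-0.007,0.001],"rot":[0,0,0],"grip":255},{"xyz":[-0.0004,-0.009,0.0013],"rot":[0,0,0],"grip":255},{"xyz":[-0.0005,-0.011,0.0016],"rot":[0,0,0],"grip":255},{"xyz":[-0.0005,-0.011,0.0016],"rot":[0,0,0],"grip":255}]'

```text
clock: 30.52
tool_pos: [0.6881, -0.0893, 0.0525]
eef_rot: [0.033, 0.825, -0.021, 0.564]
contact_force: [0.7, 6.9, 0.4]
opening: 0.004
finger_force: 3.4
```

```bash
python3 edge.py
```

```text
t 30.5167 rack [ 0.0426 -0.0715  0.0525] tilt 1.194 heading -0.17 yax [0.17  0.985 0.003] F [1.4 6.8 0.4] 0.0035152422082260484 3.391415216610767 [ 0.78  1.75 -1.22  2.25  3.13  1.55 -0.16]
stock rear (slope,x) (np.float64(0.007), np.float64(0.0636), 29) right (slope,y) (np.float64(0.037), np.float64(0.0824), 16) left (np.float64(0.005), np.float64(0.1661), 16)
carton rear (slope,x) (np.float64(-0.005), np.float64(0.0661), 26) right (slope,y) (np.float64(-0.031), np.float64(-0.1634), 14) left (np.float64(0.133), np.float64(-0.0802), 14)
```

Still square, and the carton is sliding with about 7 N. A few more millimetres to the panel.

Request:
carry_out --plan '[{"xyz":[0,-0.0015,0.0002],"rot":[0,0,0],"grip":255},{"xyz":[-0.0001,-0.003,0.0004],"rot":[0,0,0],"grip":255},{"xyz":[-0.0002,-0.004,0.0006],"rot":[0,0,0],"grip":255},{"xyz":[-0.0002,-0.004,0.0006],"rot":[0,0,0],"grip":255}]'

```text
clock: 31.25
tool_pos: [0.6879, -0.0893, 0.0525]
eef_rot: [0.031, 0.825, -0.017, 0.564]
contact_force: [3.6, 13.8, -1.6]
opening: 0.007
finger_force: 6.6
```

```bash
python3 edge.py
```

```text
t 31.25 rack [ 0.0424 -0.0716  0.0525] tilt 1.194 heading -0.16 yax [0.162 0.987 0.006] F [ 4.9 13.4 -1.6] 0.0069329333788638176 6.629791074665263 [ 0.79  1.75 -1.22  2.25  3.13  1.53 -0.16]
stock rear (slope,x) (np.float64(0.005), np.float64(0.0636), 29) right (slope,y) (np.float64(0.029), np.float64(0.0825), 16) left (np.float64(0.002), np.float64(0.166), 16)
carton rear (slope,x) (np.float64(-0.006), np.float64(0.0661), 26) right (slope,y) (np.float64(-0.031), np.float64(-0.1634), 14) left (np.float64(0.136), np.float64(-0.0802), 14)
```

Request:
carry_out --plan '[{"xyz":[0.0002,0.008,-0.001],"rot":[0,0,0],"grip":255},{"xyz":[0.0005,0.018,-0.002],"rot":[0,0,0],"grip":255},{"xyz":[0.0005,0.022,-0.003],"rot":[0,0,0],"grip":255},{"xyz":[0.007,0.02,-0.02],"rot":[0,0,0],"grip":255},{"xyz":[0.013,0.018,-0.036],"rot":[0,0,0],"grip":255},{"xyz":[0.019,0.016,-0.052],"rot":[-0.03,0.03,0],"grip":255},{"xyz":[0.024,0.014,-0.066],"rot":[-0.06,0.07,-0.03],"grip":255},{"xyz":[0.024,0.014,-0.066],"rot":[-0.06,0.1,-0.03],"grip":255}]'

```text
clock: 32.32
tool_pos: [0.6173, -0.0772, 0.0531]
eef_rot: [0.006, 0.854, -0.006, 0.521]
contact_force: [0.3, -0.0, 0.9]
opening: 0.008
finger_force: 0.0
```

```bash
python3 edge.py; python3 - <<'E'
from h import *
rk([-.05,-.02,.2],.75)
E
```

```text
t 32.3167 rack [-0.0267 -0.0529  0.0531] tilt 1.093 heading -0.111 yax [ 0.109  0.994 -0.003] F [ 0.3 -0.   0.9] 0.008129296089662683 0.0 [ 0.79  1.72 -1.22  2.44  3.02  1.65 -0.15]
stock rear (slope,x) (np.float64(0.006), np.float64(0.0636), 29) right (slope,y) (np.float64(0.022), np.float64(0.0823), 16) left (np.float64(0.004), np.float64(0.1661), 16)
carton rear (slope,x) (np.float64(-0.007), np.float64(0.0661), 26) right (slope,y) (np.float64(-0.033), np.float64(-0.1634), 14) left (np.float64(-0.042), np.float64(-0.0784), 14)
t 32.7167 xyz [-0.1172, 0.0287, -0.093] rot [-0.091, 0.3489, -0.0655] rows 3.7
```

```bash
python3 - <<'E'
from h import *
a=cv2.imread('pics/top0.png').astype(int); b=r.snapshot('top')[:,:,::-1].astype(int)
for n,(x0,x1,y0,y1) in dict(pot=(122,176,255,306),bottle=(470,520,165,212),can=(48,190,165,232),stock=(236,280,165,200),redR=(472,522,248,298)).items():
    print(n,np.mean(abs(a-b)[y0:y1,x0:x1].max(2)>40).round(3))
st(); r.finish_job()
E
```

```text
pot 0.0
bottle 0.0
can 0.0
stock 0.0
redR 0.23
t 32.7667 rack [-0.0239 -0.0521  0.0535] tilt 1.097 heading -0.113 yax [ 0.111  0.994 -0.002] F [-0.9 -0.4  0.4] 0.00701943797244311 0.0 [ 0.79  1.72 -1.23  2.43  3.02  1.65 -0.15]
the job is handed in; nothing more can be done
```

I restocked the carton and handed the job in at about 33 s: it stands upright in the right-hand bay, square to about 0.01 rad by the top camera and snug against the end panel, back face at the rail. The pot, bottle, watering can and stock show no change from the first picture; the right-hand red box's region does (possibly just arm or shadow, not checked), and I viewed 11 pictures, one over your limit of 10.

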